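# Fit the handwheel to a Y-pattern valve and shut it

### The arm

A 6-joint arm with a two-finger parallel gripper is mounted at the origin on the work surface. World frame = base frame: x ahead of the robot, y to its left, z up, the work surface at z = 0. Lengths are in m, angles in rad, forces in N, time in s.
With the tool pointing down it reaches from about 0.35 to 0.85 m from the base axis. Payload 8.1 kg.
Tool frame: the origin (TCP) lies on the centre line of the jaws, within the pads' length; the fingertips stand 17 mm ahead of it and the grasp point (between the pads) lies 2 mm behind it; z points along the fingers, y is the direction in which the jaws open and shut (so a half turn about z gives the same grasp; the last joint's range is limited). The gripper opens to 85 mm and grips with 20 to 120 N. Pads are 22 mm wide; open, the fingers measure 114 mm over their backs; the gripper's body (76 mm by 85 mm) begins 54 mm behind the grasp point. The pads swing forward as they close: fully open they stand 13 mm farther back than shut.
Start: joints at [1.133, 0.13, 1.488, -0, 1.523, -0.085], TCP at [0.207, 0.563, 0.248] pointing down, gripper open.
Joint ranges: [-2.96, 2.96], [-0.89, 2.26], [0.02, 2.5], [-1.34, 4.48], [0, 2.73], [-2.66, 2.66]. Speed limits (rad/s): [2.39, 2.39, 2.79, 3.14, 3.14, 3.14].

### API

Orientations are given as a unit quaternion [x, y, z, w].
In Python, from workcell import telemetry, imaging, ticket gives the robot as it stands. The module is installed in compiled form; this text tells all that it offers.
- The arm moves only by the shell command python3 -m crank 'ROWS' [FORCE]. ROWS is JSON, one flat list of numbers, 7 for each row, row after row: the finger opening in mm, from 0 to 85.4, then the shift along the tool's x, y, z in mm, then the turn, a rotation vector about the tool's x, y, z in rad. A call has 1 to 20 rows; each row is the pose to reach, as a shift and turn from the pose commanded when the call began, along the tool's axes at that moment; what a row does not reach only later rows make up. A row lasts 1/8 s, in which the tool goes at most 62.5 mm and 10.7 degrees, less where a joint would pass 70% of its speed; a pose out of reach is approached as far as the arm can. A call with a gripper value outside its range is refused whole. The fingers move at their own pace and stop on an object; FORCE is the grip in N (left out, the last holds). Time passes only in rows, so rows that repeat a pose let the fingers close. It gives the time, the measured TCP pose, the force and the opening at its end, in the units of the state.
- telemetry.read_state(): the state, without advancing time (a new reading comes with each control period).
- imaging.grab_frame(name): name is "scene" or "top"; returns (picture, depth): 480x640x3 uint8, red, green, blue; 480x640 float32, m along the optical axis (not along the pixel's ray), 0 where there is no reading.
- imaging.camera_model(name): a dict with "intrinsics" (3x3 intrinsics, pixels), "k1" (the pictures are not rectified: a ray, as slopes to the right and down, at radius r is drawn at 1 + k1 r^2 times it, then the intrinsics apply), "R" (3x3) and "t" (3): a world point X has camera coordinates R X + t. Camera axes: x right, y down, z forward; pixel columns grow to the right and rows downward; lengths in m; the calibration is good to about 2 mm. A picture is of the moment at which its call begins. camera_model takes no time and is no camera call.
- ticket.job_done(): hands the job in, once; it reports no verdict.
The state is a dict: "time_s": time; "joint_positions": joint angles; "joint_vel": joint speeds; "tau": joint torques, N m; "position": TCP position; "tcp_rot": TCP orientation; "force": force on the tool from outside, world axes, zero at the start; "ft_torque": the same for the moment, N m; "grip_width": finger opening in m.
Only numpy, scipy, OpenCV 4.12 (cv2) and the standard library are available. Lean on these libraries where they do the work, as an engineer would, in place of code of your own. Each camera call takes 0.05 s, during which the arm holds its last target.

### The job

The valve on the leak-test board has lost its handwheel: take the small green handwheel, fit its square bore over the square end of the leaning valve stem and push it fully home against the stem's shoulder. Then turn the valve shut with it, clockwise until it stops, and let go, leaving the wheel home on the stem. Leave the other things on the table where they are.

Things in the scene. Friction and masses are not known exactly. Their poses are not given: they have to be found in the camera images.
- wheel_center (a point): small green handwheel, 64 mm across, 140 g, lying flat on its hub. Point: middle of the hub (24 mm diameter, 20 mm long, so 10 mm above the table at the start). z: its axis, up at the start. Four spokes lie along its x and y. The bore is square, 10.2 mm across, right through the hub, its flats facing x and y; it fits the stem in any of the four quarter turns.
- wheel_rim (a point): middle of the same wheel's rim, on its axis, 3 mm above wheel_center along z; same axes. The rim is round and plain outside: 64 mm outside diameter, 8 mm thick, 10 mm high along z (5 mm each way from this point, so from 8 to 18 mm above the table at the start). It can be pinched across, from any side.
- stem_seat (a point): shoulder (15 mm diameter) of the bright steel valve stem, on its axis, about 143 mm above the table. z points outward along the stem, 35 degrees from vertical, leaning roughly towards the robot. x and y face the flats of its square and turn with it. With the wheel fully home, the middle of its hub lies 10 mm outward of this point.
- stem_square (a point): middle of the square end of the stem, 8 mm outward of the shoulder; axes as stem_seat. The square is 9 mm across and 16 mm long, its last 3 mm chamfered down to 6.2 mm, followed by a round threaded end 6 mm in diameter and 9 mm long. In the bore the square has about 8 degrees of play either way.
- stem (a joint): turn of the valve stem about its outward axis, rad: 0 = shut (firm stop), positive = open (counter-clockwise seen from outside, looking down the stem); clockwise closes. It starts 0.7 to 1.2 rad open and opens to 1.6 at most. It stays where it is left; turning it takes about 0.12 N m.
- valve_body (a point): middle of the bronze valve body on its level pipe (27 mm diameter, from x -128 to +172 mm), 60 mm above the table; x along the pipe, away from the robot. The stem leans towards -x. Fixed on a board 310 x 120 x 18 mm (x -135 to +175). Bonnet 40 mm in diameter at most, 25 mm in the last 25 mm below the shoulder. Gauge, 67 mm across, at x +110 to +142 mm, up to 181 mm above the table.
- big_wheel: larger red handwheel, 92 mm across, five spokes, 26 mm high, 360 g, lying flat; origin under its hub. It belongs to another valve; leave it
- nut: small brass hexagon nut, 13 mm across flats, 7 mm high, lying on the plywood board beside the valve; origin under its centre. Leave it; it is screwed on later by hand
- nipple: dark iron pipe nipple lying on the table, 150 mm long along its x, 27 mm diameter; origin on the table under its middle. Leave it
- oil: upright yellow oil bottle with a red cap, 52 mm diameter, 150 mm high; origin under its centre. Leave it
- wrench: steel spanner lying flat, 180 mm long along its x, 8 mm high; origin under its middle. Leave it
- brush: cleaning brush lying flat, 200 mm long along its x, 42 mm wide, 20 mm high; origin under its middle. Leave it

How it is judged:
By the outcome, as a careful person would: the job done as asked, in the order asked, and still so for the second after the job is handed in, with the robot touching nothing.
It also fails if it takes over 45 s, if anything falls off the work surface, if the arm or the gripper's body presses on something with over 40 N, if the wrist force passes 120 N, or if a joint passes its speed limit or range.

## Working session

There is one attempt and no reset: what is moved stays moved. The work goes in short steps, Python scripts to look and compute and a shell command to move; the robot and the scene stay as the last step left them, time stands still between calls to the robot, and variables do not carry over. Pictures are saved under pics/ and viewed, and the job is handed in when it is done.

```bash
mkdir -p pics; python3 - <<'E'
from workcell import telemetry, imaging
import cv2, numpy as np
print(telemetry.read_state())
for n in("scene","top"):
    p,d=imaging.grab_frame(n); cv2.imwrite(f"pics/{n}0.png",p[:,:,::-1]); np.savez(f"{n}0.npz",p=p,d=d)
    print(n,imaging.camera_model(n))
E
```

```text
{'time_s': 0.0, 'joint_positions': array([ 1.13261484e+00,  1.31165777e-01,  1.48927673e+00,  3.88022004e-05,
        1.52298871e+00, -8.54066505e-02]), 'joint_vel': array([-4.19425317e-04, -8.73555434e-05,  1.05960465e-03, -5.12487667e-04,
        6.21555107e-04, -3.03151893e-04]), 'tau': array([ 4.03128724e-03, -5.69392741e+01, -5.00563395e+01, -1.31839175e-05,
        1.49739330e-02,  4.22630558e-05]), 'position': array([0.20705385, 0.56259615, 0.24724304]), 'tcp_rot': array([ 1.75475054e-01,  9.84483448e-01, -8.82946273e-04, -2.56641337e-04]), 'force': array([-0.26049546,  0.96358006,  0.18849686]), 'ft_torque': array([ 0.01708925,  0.02044974, -0.00809495]), 'grip_width': 0.08513668332845235}
scene {'intrinsics': array([[548.86791601,   0.        , 316.84393495],
       [  0.        , 548.86791601, 232.34191429],
       [  0.        ,   0.        ,   1.        ]]), 'k1': -0.08906958549260921, 'R': array([[ 0.72689473,  0.68665651,  0.0112645 ],
       [ 0.56447874, -0.58805444, -0.57927172],
       [-0.39113655,  0.42742813, -0.81505668]]), 't': array([-0.41458197, -0.28715309,  1.88861588])}
top {'intrinsics': array([[479.17167638,   0.        , 322.92018986],
       [  0.        , 479.17167638, 239.80118798],
       [  0.        ,   0.        ,   1.        ]]), 'k1': -0.02934141672274603, 'R': array([[ 4.01301340e-03, -9.99991511e-01,  9.34488412e-04],
       [-9.89584163e-01, -4.10571937e-03, -1.43896931e-01],
       [ 1.43899546e-01, -3.47294622e-04, -9.89592239e-01]]), 't': array([-0.03535624,  0.59459184,  1.14795022])}
```

View pics/scene0.png

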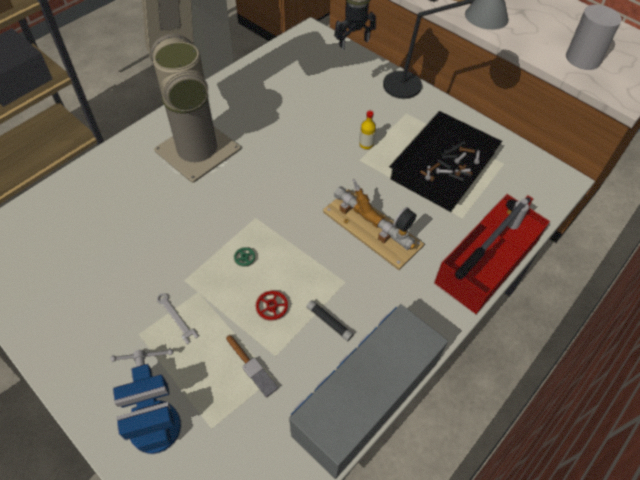

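View pics/top0.png

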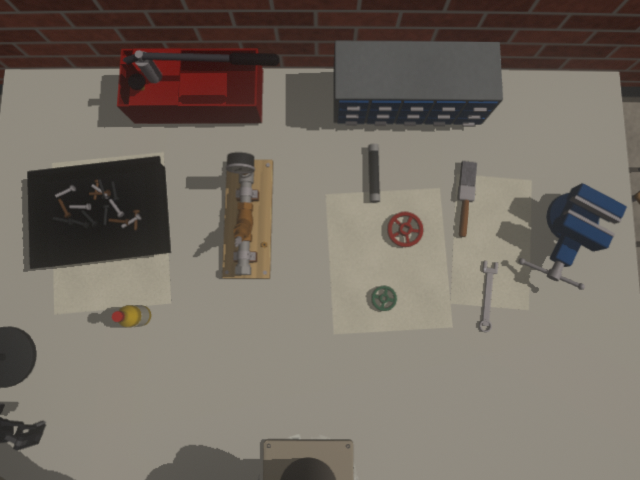

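Scene view: green wheel at (245,257), valve and stem at about (355,190). Top view: wheel at (384,298), valve at (245,220), gripper at lower left (15,430). Next I zoom in and measure.

```bash
cat > h.py <<'E'
import numpy as np, cv2
from workcell import imaging
from scipy.spatial.transform import Rotation as Ro
C={n:imaging.camera_model(n) for n in("scene","top")}
def ray(n,uv):
    c=C[n];K=c["intrinsics"]; uv=np.atleast_2d(uv).astype(float)
    a=np.array([c["k1"],0,0,0,0.])
    s=cv2.undistortPoints(uv[:,None],K,a,None,None)[:,0]
    d=np.c_[s,np.ones(len(s))]@c["R"]; o=-c["R"].T@c["t"]
    return o,d
def onplane(n,uv,z):
    o,d=ray(n,uv); return o+d*((z-o[2])/d[:,2])[:,None]
def proj(n,X):
    c=C[n]; X=np.atleast_2d(X).astype(float)
    return cv2.projectPoints(X[:,None],cv2.Rodrigues(c["R"])[0],c["t"],c["intrinsics"],np.array([c["k1"],0,0,0,0.]))[0][:,0]
def tri(u1,u2):
    o1,d1=ray("scene",u1);o2,d2=ray("top",u2);d1=d1[0];d2=d2[0]
    k=np.linalg.lstsq(np.c_[d1,-d2],o2-o1,rcond=None)[0]
    a=o1+k[0]*d1;b=o2+k[1]*d2
    return (a+b)/2,np.linalg.norm(a-b)
def cloud(n,d,m):
    v,u=np.nonzero(m&(d>0)); o,r=ray(n,np.c_[u,v]); return o+r*d[v,u][:,None]
def crop(n,p,cx,cy,w,h,s,name):
    c=p[cy-h:cy+h,cx-w:cx+w,::-1]; cv2.imwrite("pics/"+name,cv2.resize(c,None,fx=s,fy=s,interpolation=cv2.INTER_CUBIC))
E
python3 - <<'E'
from h import *
S=np.load("scene0.npz");T=np.load("top0.npz")
for n,F in(("scene",S),("top",T)):
    p=F["p"].astype(int);hsv=cv2.cvtColor(F["p"],cv2.COLOR_RGB2HSV)
    m=(hsv[...,0]>60)&(hsv[...,0]<95)&(hsv[...,1]>90)
    k,l,st,ce=cv2.connectedComponentsWithStats(m.astype(np.uint8))
    for i in range(1,k):
        if st[i,4]>40:
            cs=cv2.findContours((l==i).astype(np.uint8),cv2.RETR_EXTERNAL,cv2.CHAIN_APPROX_NONE)[0][0]
            e=cv2.fitEllipse(cs); print(n,st[i],ce[i],e,onplane(n,[e[0]],.013),onplane(n,[e[0]],.018))
crop("scene",S["p"],370,215,50,37,8,"s_valve.png");crop("top",T["p"],247,220,40,70,4,"t_valve.png")
crop("scene",S["p"],245,257,25,18,16,"s_wh.png");crop("top",T["p"],384,298,25,18,16,"t_wh.png")
a=[cv2.imread("pics/"+x) for x in("s_wh.png","t_wh.png")]
cv2.imwrite("pics/wh.png",cv2.resize(np.hstack(a),(800,288)))
E
```

```text
scene [236 248  18  17 126] [244.4047619  256.42857143] ((244.5437469482422, 256.4151611328125), (15.451010704040527, 17.114490509033203), 62.192176818847656) [[ 0.45296191 -0.18740549  0.013     ]] [[ 0.4557069  -0.18925221  0.018     ]]
```

View pics/s_valve.png

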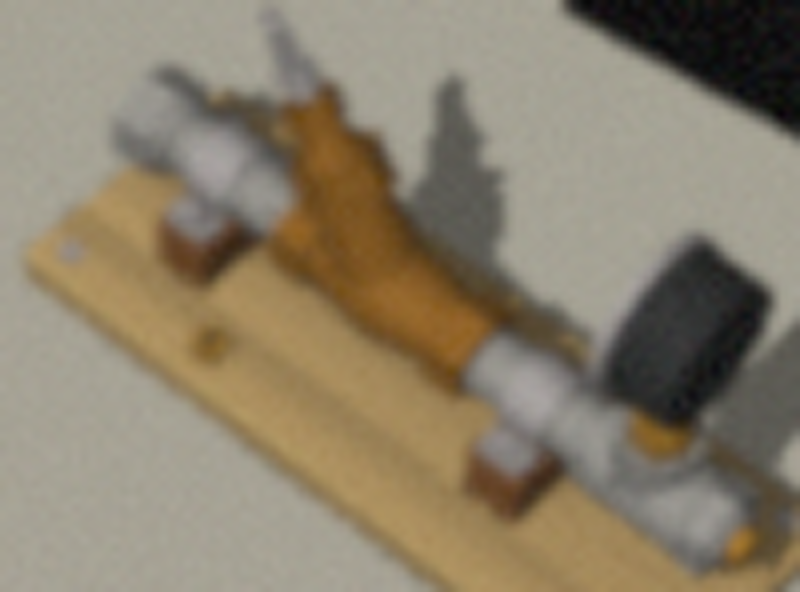

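View pics/t_valve.png

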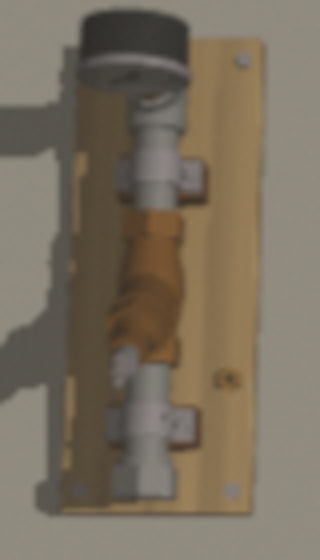

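View pics/wh.png

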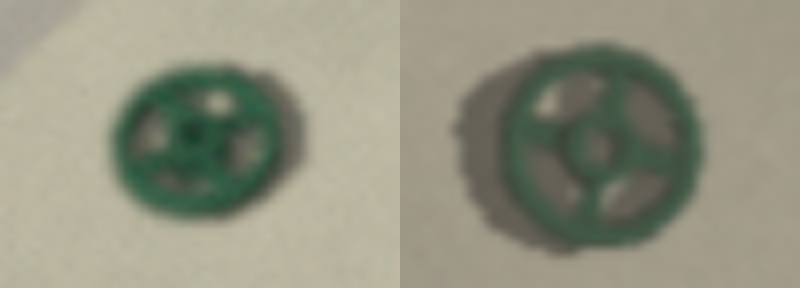

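```bash
python3 - <<'E'
from h import *
S=np.load("scene0.npz");T=np.load("top0.npz")
p=T["p"];hsv=cv2.cvtColor(p,cv2.COLOR_RGB2HSV)
m=((hsv[...,0]>50)&(hsv[...,0]<100)&(hsv[...,1]>60)).astype(np.uint8); m[:250]=0;m[340:]=0;m[:,:350]=0;m[:,420:]=0
cs=max(cv2.findContours(m,cv2.RETR_EXTERNAL,cv2.CHAIN_APPROX_NONE)[0],key=len)
e=cv2.fitEllipse(cs);print(e,onplane("top",[e[0]],.014))
o,d=ray("scene",[244.5,256.4]); 
print(tri([244.5,256.4],e[0]))
# spokes: unwrap in plane z=.013
c=onplane("top",[e[0]],.014)[0]
g=p[...,1].astype(np.float32)-p[...,0]
for n,cc,F in(("top",c,T),("scene",onplane("scene",[[244.5,256.4]],.014)[0],S)):
    a=np.radians(np.arange(0,360,2)); 
    pr=0
    for r in(.015,.018,.021):
        X=cc+np.c_[r*np.cos(a),r*np.sin(a),0*a-.001]
        uv=proj(n,X).astype(np.float32)
        gg=(F["p"][...,1].astype(np.float32)-F["p"][...,0])
        pr=pr+cv2.remap(gg,uv[:,:1],uv[:,1:],cv2.INTER_LINEAR)[:,0]
    f=(pr*np.exp(-4j*a)).sum(); print(n,"spoke angle",-np.degrees(np.angle(f))/4, abs(f)/len(a))
# board: pipe axis from board mask in top view
m=((hsv[...,0]>10)&(hsv[...,0]<28)&(hsv[...,1]>70)).astype(np.uint8);m[:, :215]=0;m[:,285:]=0;m[:150]=0;m[290:]=0
cs=max(cv2.findContours(m,cv2.RETR_EXTERNAL,cv2.CHAIN_APPROX_NONE)[0],key=len)
q=onplane("top",cs[:,0],.018); r=cv2.minAreaRect((q[:,:2]*1000).astype(np.float32));print("board",r)
# right edge line
v,u=np.nonzero(m); pts=np.array([[u[v==y].max()+.5,y] for y in range(168,275)]); Q=onplane("top",pts,.018)[:,:2]
l=cv2.fitLine((Q*1000).astype(np.float32),cv2.DIST_HUBER,0,.01,.01)[:,0];print("right edge",l,np.degrees(np.arctan2(l[1],l[0])))
crop("top",p,243,240,20,15,20,"t_stem.png");crop("scene",S["p"],356,192,20,15,20,"s_stem.png")
E
```

```text
((373.1986389160156, 295.0873107910156), (2.750743865966797, 5.82588529586792), 152.09690856933594) [[ 0.45943397 -0.15953194  0.014     ]]
(array([ 0.45188374, -0.17145175, -0.00431127]), np.float64(0.025674617798730707))
top spoke angle -15.000170348752512 6.754697492046747
scene spoke angle -14.591528920976348 19.163586462209768
board ((654.1148071289062, 160.14437866210938), (120.96857452392578, 308.0129089355469), 89.67420959472656)
right edge [ 9.9996328e-01 -8.5669113e-03  6.4223029e+02  9.9750305e+01] -0.49085388
```

View pics/t_stem.png

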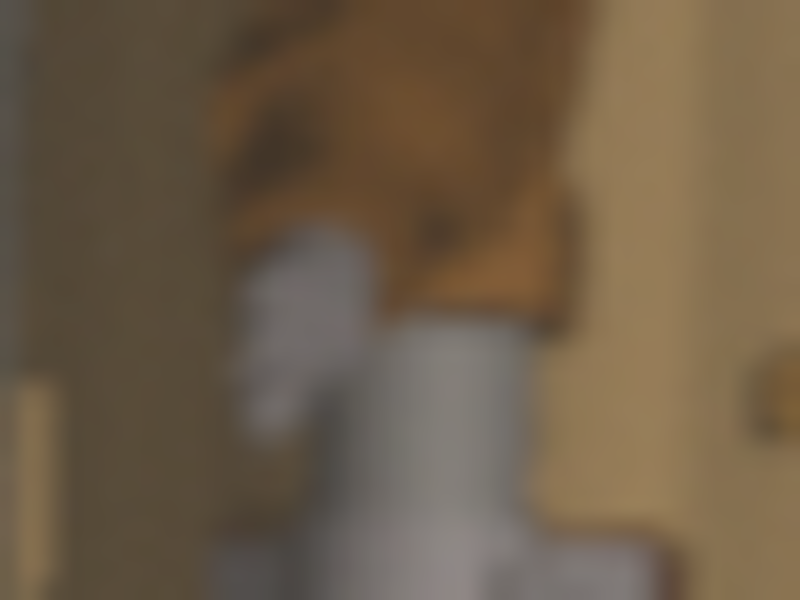

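View pics/s_stem.png

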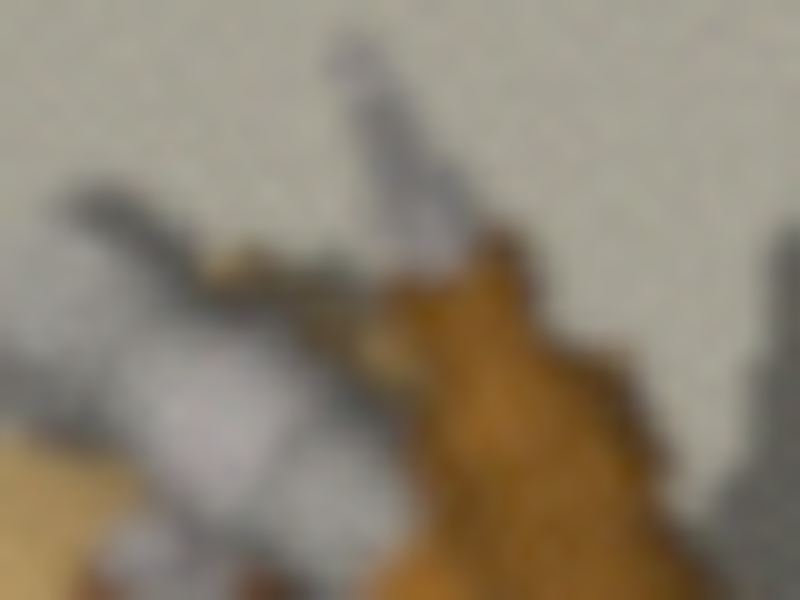

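```bash
python3 - <<'E'
from h import *
S=np.load("scene0.npz");T=np.load("top0.npz")
p=T["p"].astype(int)
m=((p[...,1]-p[...,0]>12)).astype(np.uint8); m[:270]=0;m[330:]=0;m[:,:355]=0;m[:,415:]=0
cs=max(cv2.findContours(m,cv2.RETR_EXTERNAL,cv2.CHAIN_APPROX_NONE)[0],key=len)
e=cv2.fitEllipse(cs);c=onplane("top",[e[0]],.014)[0];print(e,c,len(cs))
print(tri([244.5,256.4],e[0]))
a=np.radians(np.arange(0,360,2)); gg=(p[...,1]-p[...,0]).astype(np.float32); pr=0
for r in(.015,.018,.021):
    uv=proj("top",c+np.c_[r*np.cos(a),r*np.sin(a),0*a-.001]).astype(np.float32); pr=pr+cv2.remap(gg,uv[:,:1],uv[:,1:],cv2.INTER_LINEAR)[:,0]
f=(pr*np.exp(-4j*a)).sum(); print("spoke angle",-np.degrees(np.angle(f))/4,abs(f)/len(a))
ts,tt=[353,178.8],[235.75,245.75]
print("tip",tri(ts,tt),onplane("scene",ts,.1635),onplane("top",tt,.1635))
ss,st=[357,188.3],[238.3,237.5]
print("seat",tri(ss,st),onplane("scene",ss,.143),onplane("top",st,.143))
# bonnet/stem cloud from depth
for n,F,b in(("scene",S,(350,176,362,192)),("top",T,(233,234,243,248))):
    mm=np.zeros((480,640),bool);mm[b[1]:b[3],b[0]:b[2]]=1
    X=cloud(n,F["d"],mm);X=X[X[:,2]>.125];print(n,len(X));print((X[np.argsort(-X[:,2])][:14]*1000).round())
# nut, gauge
E
```

```text
((383.85186767578125, 297.99700927734375), (23.17420196533203, 23.94475555419922), 124.01248931884766) [ 0.45227089 -0.18616465  0.014     ] 67
(array([ 0.45215938, -0.18669251,  0.01144387]), np.float64(0.0005307817116929209))
spoke angle -12.93992583880699 15.19931444685585
tip (array([0.56277536, 0.16112474, 0.1604376 ]), np.float64(0.00200866107534756)) [[0.56389636 0.15805691 0.1635    ]] [[0.56300538 0.16137462 0.1635    ]]
seat (array([0.58405613, 0.15899846, 0.1371843 ]), np.float64(0.0047557964323647695)) [[0.58580503 0.15282617 0.143     ]] [[0.58469013 0.15988425 0.143     ]]
scene 62
[[567. 155. 164.]
 [564. 158. 163.]
 [568. 158. 162.]
 [574. 156. 159.]
 [576. 158. 159.]
 [571. 159. 159.]
 [560. 159. 158.]
 [569. 158. 158.]
 [569. 153. 157.]
 [573. 152. 157.]
 [574. 156. 155.]
 [577. 153. 155.]
 [565. 158. 154.]
 [569. 157. 154.]]
top 75
[[564. 158. 165.]
 [567. 161. 164.]
 [565. 161. 163.]
 [567. 159. 163.]
 [563. 161. 163.]
 [570. 161. 161.]
 [563. 159. 160.]
 [572. 162. 159.]
 [572. 157. 159.]
 [574. 162. 158.]
 [572. 160. 157.]
 [570. 164. 157.]
 [577. 160. 157.]
 [570. 160. 157.]]
```

```bash
cat >> h.py <<'E'
from workcell import telemetry
def go(P,Rt,s=None):
    """shift mm and rotvec in current tool axes to reach P (m), Rt (3x3)"""
    s=s or telemetry.read_state(); R0=Ro.from_quat(s["tcp_rot"]).as_matrix()
    sh=R0.T@(np.array(P)-s["position"])*1000; rv=Ro.from_matrix(R0.T@Rt).as_rotvec()
    print("shift",sh.round(1),"rot",rv.round(4),"(%.0f deg)"%np.degrees(np.linalg.norm(rv))); return sh,rv
def down(A):
    a=np.radians(A);y=np.array([np.cos(a),np.sin(a),0]);z=np.array([0,0,-1.]);return np.c_[np.cross(y,z),y,z]
E
python3 - <<'E'
from h import *
print(onplane("top",[[130,316]],.1))
go([.40,.2,.25],down(80)); go([.4522,-.1864,.12],down(90))
E
```

```text
[[0.40566805 0.41464184 0.1       ]]
shift [-306.3 -273.7   -2.2] rot [-0.0016 -0.0003 -0.1782] (10 deg)
shift [-488.8 -618.   128.3] rot [-0.0016 -0.0004 -0.3528] (20 deg)
```

```bash
python3 -m crank '[85,-306,-274,0,0,0,-0.18, 85,-306,-274,0,0,0,-0.18, 85,-306,-274,0,0,0,-0.18, 85,-306,-274,0,0,0,-0.18, 85,-306,-274,0,0,0,-0.18, 85,-306,-274,0,0,0,-0.18, 85,-306,-274,0,0,0,-0.18, 85,-489,-618,128,-0.0016,-0.0004,-0.353, 85,-489,-618,128,-0.0016,-0.0004,-0.353, 85,-489,-618,128,-0.0016,-0.0004,-0.353, 85,-489,-618,128,-0.0016,-0.0004,-0.353, 85,-489,-618,128,-0.0016,-0.0004,-0.353, 85,-489,-618,128,-0.0016,-0.0004,-0.353, 85,-489,-618,128,-0.0016,-0.0004,-0.353, 85,-489,-618,128,-0.0016,-0.0004,-0.353, 85,-489,-618,128,-0.0016,-0.0004,-0.353]' 40; python3 - <<'E'
from h import *
s=telemetry.read_state(); print(s["time_s"],s["joint_positions"].round(3),s["position"],s["force"])
go([.4522,-.1864,.0215],down(90))
for n in("scene","top"):
    p,d=imaging.grab_frame(n); np.savez(f"{n}1.npz",p=p,d=d); u,v=proj(n,[[.4522,-.1864,.08]])[0].astype(int)
    crop(n,p,u,v,50,50,6,f"a_{n}.png")
cv2.imwrite("pics/a.png",cv2.resize(np.hstack([cv2.imread("pics/a_scene.png"),cv2.imread("pics/a_top.png")]),(800,400)))
E
```

```text
time_s: 2.1
position: [0.4523, -0.1854, 0.12]
tcp_rot: [0.0, 1.0, 0.001, -0.0]
force: [-0.2, 0.4, 0.3]
grip_width: 0.085
2.1 [-4.950e-01 -6.900e-02  1.933e+00  2.000e-03  1.280e+00 -2.066e+00] [ 0.45227781 -0.18544885  0.11995967] [-0.17146693  0.36417876  0.31629022]
shift [ 0.1 -1.2 98.5] rot [ 0.0023 -0.0002 -0.0004] (0 deg)
```

View pics/a.png

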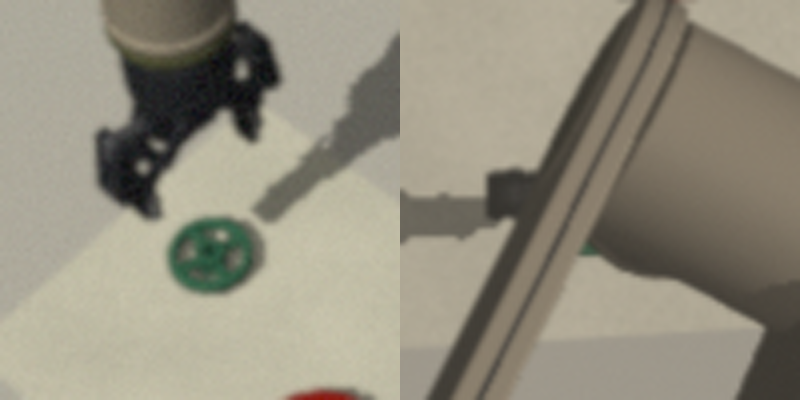

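```bash
python3 -m crank '[85,0,-1,50,0.0023,0,0, 85,0,-1,80,0.0023,0,0, 85,0,-1,97,0.0023,0,0, 85,0,-1,97,0.0023,0,0, 60,0,-1,97,0.0023,0,0, 60,0,-1,97,0.0023,0,0,60,0,-1,97,0.0023,0,0,60,0,-1,97,0.0023,0,0]' 20; python3 - <<'E'
from h import *
p,d=imaging.grab_frame("scene"); u,v=proj("scene",[[.4522,-.1864,.03]])[0].astype(int)
crop("scene",p,u,v,40,30,10,"b.png")
E
```

```text
time_s: 3.2
position: [0.454, -0.1872, 0.0252]
tcp_rot: [-0.0, 1.0, -0.001, 0.002]
force: [-0.8, 2.4, 5.4]
grip_width: 0.0626
```

View pics/b.png

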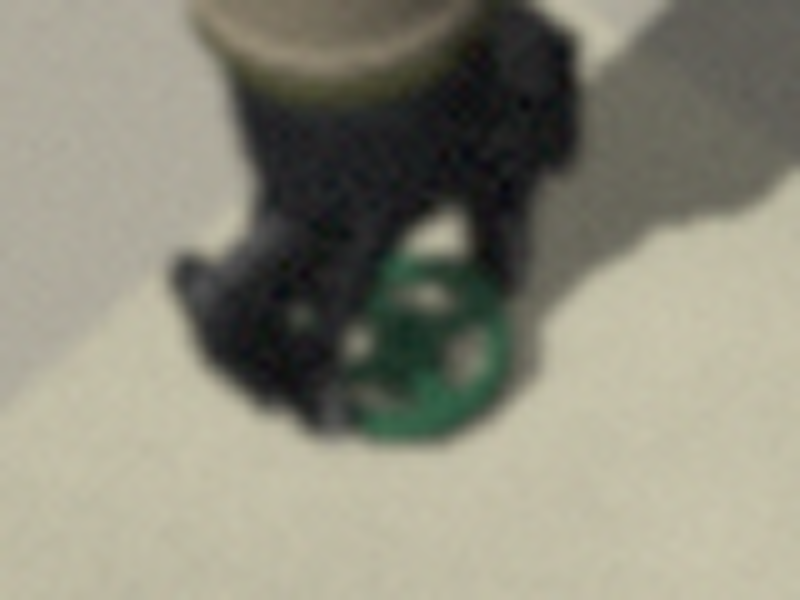

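```bash
python3 - <<'E'
from h import *
go([.4522,-.1864,.0265],down(0))
E
python3 -m crank '[85,0,0,-4,0,0,0, 85,0,0,-4,0,0,0, 85,0,0,-4,0,0,0]' 20; python3 - <<'E'
from h import *
go([.4523,-.1866,.0265],down(0))
E
```

```text
shift [ 1.9  0.8 -1.3] rot [1.2000e-03 4.1000e-03 1.5709e+00] (90 deg)
time_s: 3.62
position: [0.4529, -0.1868, 0.0276]
tcp_rot: [-0.0, 1.0, -0.001, 0.001]
force: [0.3, -0.4, 0.8]
grip_width: 0.0854
shift [0.6 0.2 1.1] rot [-0.      0.0017  1.5709] (90 deg)
```

```bash
python3 -m crank '[85,0,0,0,0,0,1.571,85,0,0,0,0,0,1.571,85,0,0,0,0,0,1.571,85,0,0,0,0,0,1.571,85,0,0,0,0,0,1.571,85,0,0,0,0,0,1.571,85,0,0,0,0,0,1.571,85,0,0,0,0,0,1.571,85,0,0,0,0,0,1.571,85,0,0,0,0,0,1.571,85,0,0,1,0,0.0017,1.571,85,0,0,1,0,0.0017,1.571,60,0,0,1,0,0.0017,1.571,60,0,0,1,0,0.0017,1.571,60,0,0,1,0,0.0017,1.571,60,0,0,1,0,0.0017,1.571]' 60; python3 - <<'E'
from h import *
s=telemetry.read_state();print(s["joint_positions"].round(3),s["force"].round(1),s["ft_torque"].round(2))
p,d=imaging.grab_frame("scene"); u,v=proj("scene",[[.4522,-.1864,.03]])[0].astype(int)
crop("scene",p,u,v,40,30,10,"c.png")
E
```

```text
time_s: 5.62
position: [0.4529, -0.1868, 0.027]
tcp_rot: [0.707, 0.707, -0.0, -0.0]
force: [-4.0, 2.0, 7.8]
grip_width: 0.0608
[-0.496  0.07   1.984 -0.     1.088 -0.496] [-4.   2.   7.8] [ 0.21  0.6  -0.02]
```

View pics/c.png

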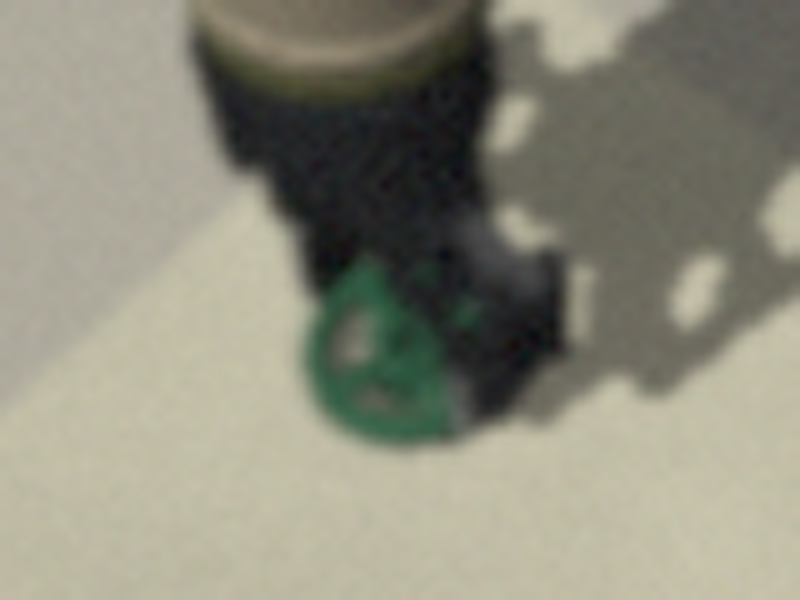

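```bash
python3 -m crank '[85,0,0,0,0,0,0,85,0,0,0,0,0,0,85,0,0,3,0,0,0,85,0,0,5,0,0,0]' 60;  python3 -m crank '[85,0,0,0,0,0,0,60,0,0,0,0,0,0,60,0,0,0,0,0,0,60,0,0,0,0,0,0,60,0,0,0,0,0,0]' 40; python3 - <<'E'
from h import *
s=telemetry.read_state();print(s["joint_positions"].round(3),s["force"].round(1),s["ft_torque"].round(2))
p,d=imaging.grab_frame("scene"); u,v=proj("scene",[[.4522,-.1864,.03]])[0].astype(int)
crop("scene",p,u,v,40,30,10,"c2.png")
E
```

```text
time_s: 6.18
position: [0.4525, -0.1866, 0.0209]
tcp_rot: [0.707, 0.707, -0.0, -0.0]
force: [0.3, -0.5, -0.5]
grip_width: 0.0845
time_s: 6.8
position: [0.4528, -0.1868, 0.0218]
tcp_rot: [0.707, 0.707, -0.0, -0.0]
force: [-2.8, 0.4, 5.0]
grip_width: 0.0623
[-0.496  0.079  1.985  0.     1.077 -0.496] [-2.8  0.4  5. ] [ 0.14  0.42 -0.01]
```

View pics/c2.png

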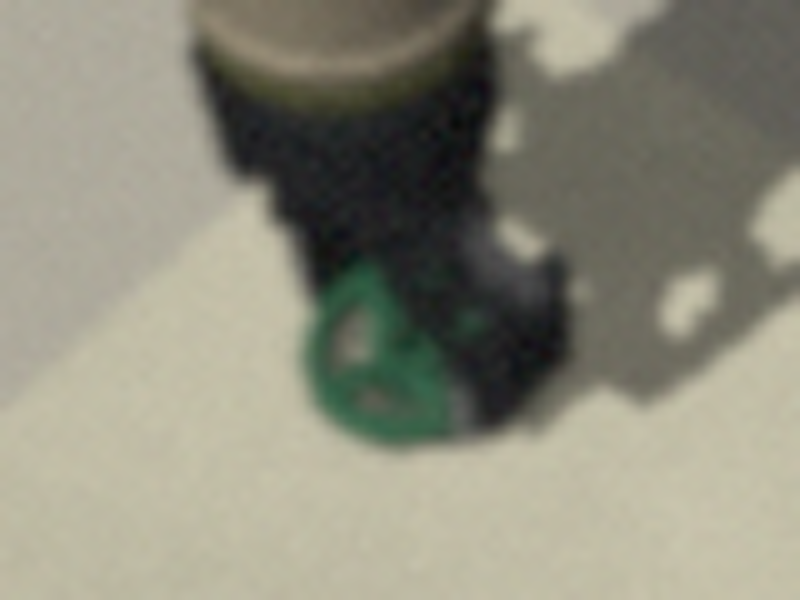

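```bash
cat >> h.py <<'E'
def stemframe(psi=-.5):
    c,s_=np.cos(np.radians(35)),np.sin(np.radians(35));p=np.radians(psi)
    s=np.array([-s_*np.cos(p),-s_*np.sin(p),c]); f=np.array([1.,0,0])-s[0]*s; f/=np.linalg.norm(f); return s,f,np.cross(s,f)
def tool(theta,psi=-.5):
    s,f,l=stemframe(psi);t=np.radians(theta);y=np.cos(t)*f+np.sin(t)*l; return np.c_[np.cross(y,-s),y,-s]
SEAT=np.array([.5778,.1595,.143])
def at(d,psi=-.5,seat=SEAT): return seat+stemframe(psi)[0]*d
E
python3 - <<'E'
from h import *
go([.45,-.1,.22],down(0)); go(at(.075),tool(68)); go(at(.064),tool(68))
E
```

```text
shift [  86.8   -2.9 -198.2] rot [-0.0003 -0.0001  0.    ] (0 deg)
shift [ 346.7   81.9 -182.6] rot [-0.5333 -0.3674 -1.1498] (76 deg)
shift [ 346.6   88.2 -173.6] rot [-0.5333 -0.3674 -1.1498] (76 deg)
```

```bash
python3 -m crank '[55,0,0,0,0,0,0,55,0,0,0,0,0,0,55,0,0,-20,0,0,0,55,0,0,-60,0,0,0,55,30,0,-120,0,0,0,55,87,-3,-198,0,0,0,55,87,-3,-198,0,0,0]' 70; python3 - <<'E'
from h import *
p,d=imaging.grab_frame("scene"); u,v=proj("scene",[telemetry.read_state()["position"]])[0].astype(int)
crop("scene",p,u,v,40,30,10,"d.png")
go([.45,0,.24],down(30));go(at(.09),tool(68)); go(at(.064),tool(68))
E
```

```text
time_s: 7.72
position: [0.4504, -0.0987, 0.2222]
tcp_rot: [0.707, 0.707, 0.001, 0.001]
force: [1.0, -0.1, -1.7]
grip_width: 0.0611
shift [ 97.2  -1.6 -14. ] rot [ 0.0069  0.0024 -0.5223] (30 deg)
shift [257.1  74.6   9.7] rot [-0.5268 -0.3628 -1.1493] (75 deg)
shift [257.   89.4  31.1] rot [-0.5268 -0.3628 -1.1493] (75 deg)
```

View pics/d.png

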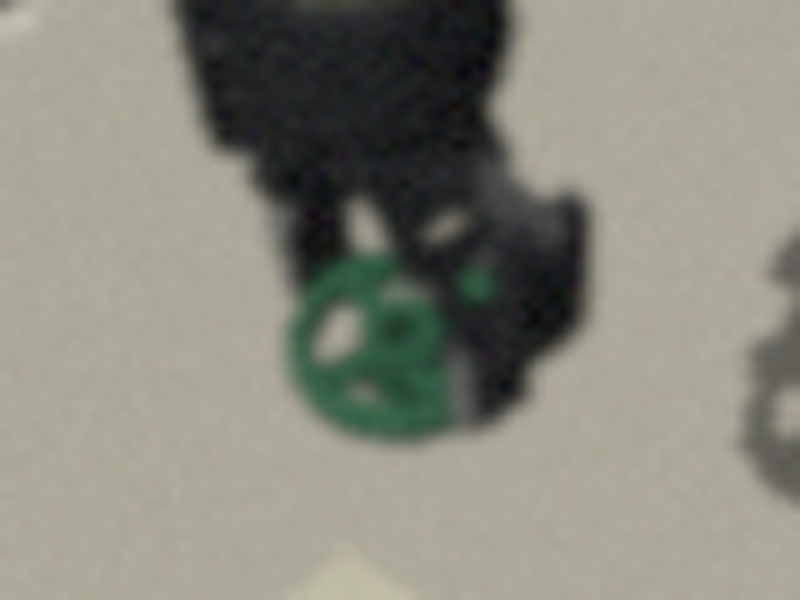

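```bash
python3 -m crank '[55,50,0,-14,0,0,-0.15,55,97,0,-14,-0.05,-0.03,-0.35,55,130,15,-14,-0.2,-0.13,-0.5,55,170,30,-10,-0.3,-0.2,-0.7,55,210,50,-5,-0.4,-0.28,-0.9,55,257,75,10,-0.527,-0.363,-1.149,55,257,75,10,-0.527,-0.363,-1.149,55,257,75,10,-0.527,-0.363,-1.149,55,257,75,10,-0.527,-0.363,-1.149,55,257,75,10,-0.527,-0.363,-1.149]' 70; cat > look.py <<'E'
from h import *
import sys
s=telemetry.read_state();tag=sys.argv[1]
R0=Ro.from_quat(s["tcp_rot"]).as_matrix();pos=s["position"]
print("J",s["joint_positions"].round(2),"F",s["force"].round(1),"t",s["time_s"])
pr=pos+R0[:,2]*.0088; ims=[]
for n in("scene","top"):
    p,d=imaging.grab_frame(n); np.savez(f"{n}_{tag}.npz",p=p,d=d)
    u,v=proj(n,pr)[0]; q=p.astype(int)
    k=(q[...,1]-q[...,0]>12)&(q[...,1]-q[...,2]>-5)
    w=np.zeros_like(k);w[int(v)-25:int(v)+25,int(u)-25:int(u)+25]=1;k&=w
    ys,xs=np.nonzero(k); X=cloud(n,d,k); X=X[np.linalg.norm(X-pr,axis=1)<.045]
    print(n,"rim pred px",(u,v),"mask",k.sum(),xs.mean(),ys.mean())
    if len(X)>20:
        for _ in range(3):
            c=X.mean(0);nn=np.linalg.svd(X-c)[2][2]; r=(X-c)@nn; X=X[abs(r)<2.0*r.std()+1e-4]
        nn*=np.sign(nn[2]); print(" plane c(tool,mm)",((c-pos)@R0*1000).round(1),"normal(tool)",(nn@R0).round(3),"rms",(r.std()*1000).round(2),len(X))
    iu,iv=int(u),int(v); crop(n,p,iu,iv,30,30,13,"t.png");ims.append(cv2.imread("pics/t.png"))
cv2.imwrite(f"pics/{tag}.png",np.hstack(ims))
E
python3 look.py e
```

```text
time_s: 9.02
position: [0.5249, 0.157, 0.2095]
tcp_rot: [0.183, 0.937, 0.054, 0.292]
force: [-0.3, 0.1, -1.6]
grip_width: 0.0608
J [ 0.31 -0.5   2.22 -0.24  0.85 -0.77] F [-0.3  0.1 -1.6] t 9.025
scene rim pred px (np.float64(344.7481710470162), np.float64(164.01042848776484)) mask 176 345.57954545454544 164.6306818181818
 plane c(tool,mm) [-10.9  -0.6   6.9] normal(tool) [-0.046 -0.012 -0.999] rms 2.62 158
top rim pred px (np.float64(234.11802051632785), np.float64(258.71637204245167)) mask 349 232.56160458452723 256.2951289398281
 plane c(tool,mm) [-6.1  5.3  5.4] normal(tool) [-0.005  0.002 -1.   ] rms 2.07 315
```

View pics/e.png

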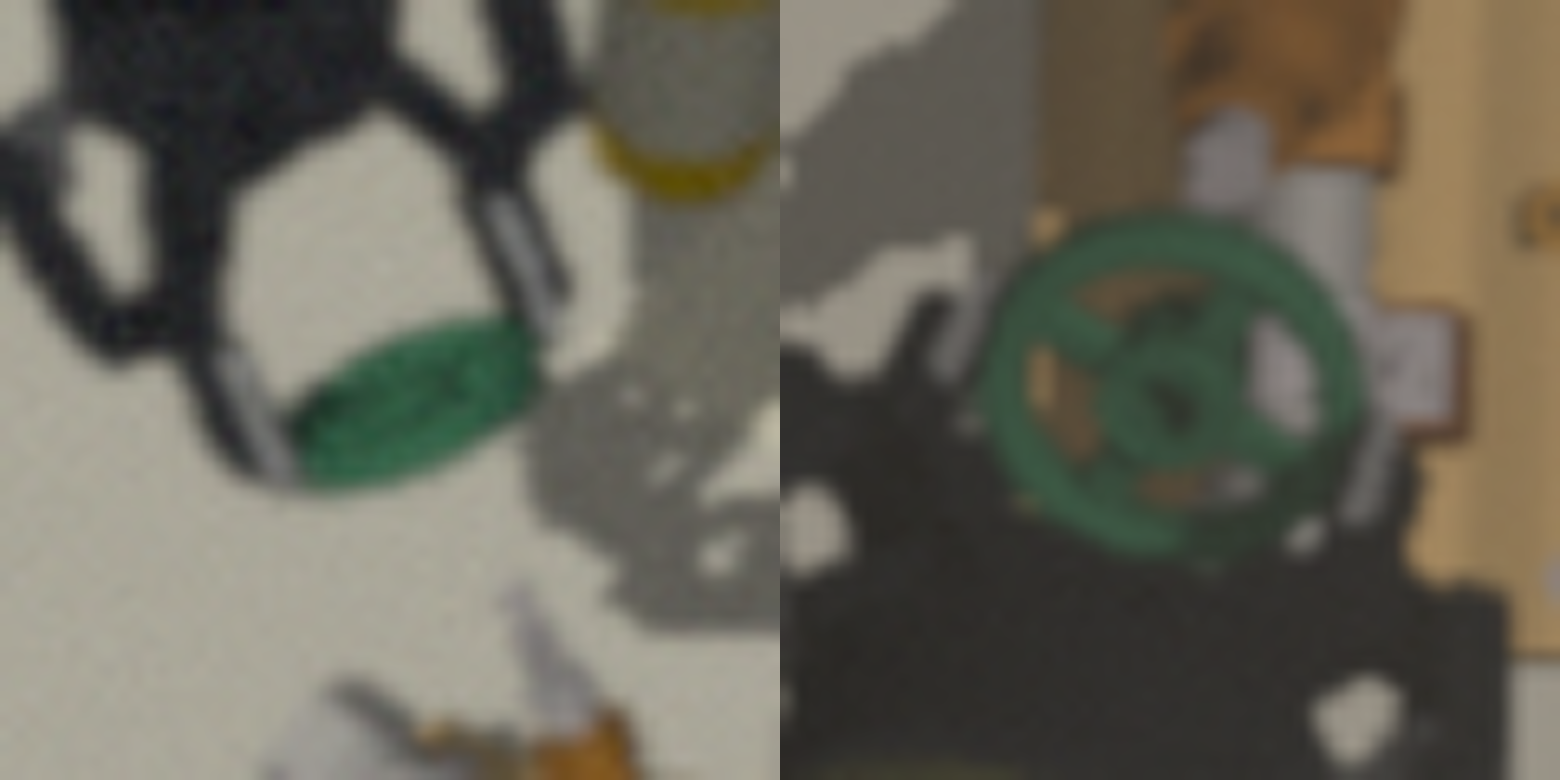

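```bash
cat > fit.py <<'E'
from h import *
import sys
def sil(n,c,R):
    a=np.linspace(0,2*np.pi,120,endpoint=False);L=[]
    for h in(-.005,.005): L.append(c+.032*(np.cos(a)[:,None]*R[:,0]+np.sin(a)[:,None]*R[:,1])+h*R[:,2])
    u=proj(n,np.vstack(L)).astype(np.float32); return cv2.convexHull(u)
def desc(h):
    # dense hull -> area moments
    h=cv2.convexHull((h*16).astype(np.float32)); m=cv2.moments(h); cx,cy=m["m10"]/m["m00"]/16,m["m01"]/m["m00"]/16
    C=np.array([[m["mu20"],m["mu11"]],[m["mu11"],m["mu02"]]])/m["m00"]/256; w,V=np.linalg.eigh(C)
    return np.array([cx,cy]),2*np.sqrt(w),np.degrees(np.arctan2(V[1,1],V[0,1]))%180
def wheelmask(p,u,v,r=30):
    q=p.astype(int); k=(q[...,1]-q[...,0]>10)&(q[...,1]-q[...,2]>-6); w=np.zeros_like(k);w[int(v)-r:int(v)+r,int(u)-r:int(u)+r]=1
    k=(k&w).astype(np.uint8); l,lab,st,_=cv2.connectedComponentsWithStats(k); i=1+st[1:,4].argmax(); return (lab==i)
if __name__=="__main__":
    tag=sys.argv[1]; s=telemetry.read_state(); R0=Ro.from_quat(s["tcp_rot"]).as_matrix();c=s["position"]+R0[:,2]*.0088
    out={}
    for n in("scene","top"):
        F=np.load(f"{n}_{tag}.npz");u,v=proj(n,c)[0]; m=wheelmask(F["p"],u,v)
        ys,xs=np.nonzero(m); pts=np.vstack([np.c_[xs+dx,ys+dy] for dx in(-.5,.5) for dy in(-.5,.5)]).astype(np.float32)
        A=desc(cv2.convexHull(pts));B=desc(sil(n,c,R0)); print(n,"meas",A[0].round(2),A[1].round(2),round(A[2],1),"pred",B[0].round(2),B[1].round(2),round(B[2],1)); out[n]=(A[0]-B[0]+proj(n,c)[0])
    P,g=tri(out["scene"],out["top"]); print("wheel rim centre",P.round(4),"gap",round(g,4),"vs pred, tool mm",((P-c)@R0*1000).round(1),"world",((P-c)*1000).round(1))
E
python3 fit.py e
```

```text
scene meas [345.57 164.57] [ 5.97 10.47] 152.1 pred [344.9  164.03] [ 5.8  11.72] 155.7
top meas [233.02 256.9 ] [12.78 14.97] 165.9 pred [234.01 258.45] [14.22 15.41] 14.5
wheel rim centre [0.5329 0.1586 0.2015] gap 0.0022 vs pred, tool mm [-1.   2.1  2.4] world [ 2.7  1.5 -1. ]
```

```bash
sed -i 's/k=(q\[...,1\]-q\[...,0\]>10)&(q\[...,1\]-q\[...,2\]>-6)/k=(q[...,1]>1.13*q[...,0]+1)\&(q[...,1]>1.0*q[...,2])/' fit.py; python3 fit.py e; python3 - <<'E'
from fit import *
F=np.load("top_e.npz");m=wheelmask(F["p"],234,258);im=F["p"].copy();im[m]=[255,0,255];crop("top",im,234,258,30,22,10,"t1.png")
F=np.load("scene_e.npz");m=wheelmask(F["p"],345,164);im=F["p"].copy();im[m]=[255,0,255];crop("scene",im,345,164,30,22,10,"t2.png")
cv2.imwrite("pics/m.png",cv2.resize(np.hstack([cv2.imread("pics/t1.png"),cv2.imread("pics/t2.png")]),(800,293)))
E
```

```text
scene meas [345.54 164.59] [ 5.76 10.95] 154.8 pred [344.9  164.03] [ 5.8  11.72] 155.7
top meas [233.39 257.44] [13.41 15.05] 0.2 pred [234.01 258.45] [14.22 15.41] 14.5
wheel rim centre [0.5322 0.1584 0.2009] gap 0.001 vs pred, tool mm [-0.2  1.5  2.5] world [ 2.   1.3 -1.7]
```

View pics/m.png

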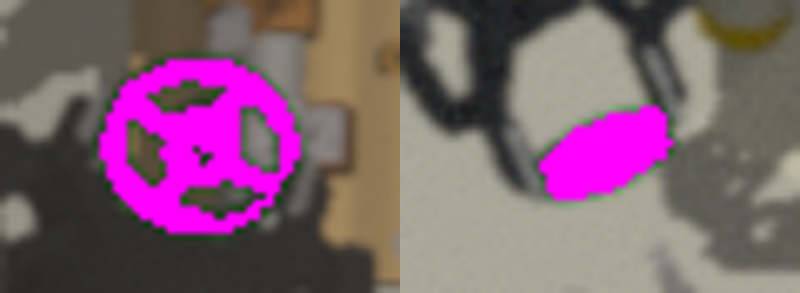

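```bash
sed -i 's/^SEAT=.*/SEAT=np.array([.5775,.1582,.143])/' h.py; python3 - <<'E'
from h import *
for d in(.054,.040,.0218): go(at(d),tool(68))
E
```

```text
shift [-3.8  3.2 30.7] rot [-0.0033 -0.0065 -0.0031] (0 deg)
shift [-3.9  3.3 44.7] rot [-0.0033 -0.0065 -0.0031] (0 deg)
shift [-4.   3.3 62.9] rot [-0.0033 -0.0065 -0.0031] (0 deg)
```

```bash
python3 -m crank '[55,-4,3,15,-0.003,-0.0065,-0.003,55,-4,3,28,-0.003,-0.0065,-0.003,55,-4,3,30,-0.003,-0.0065,-0.003,55,-4,3,30,-0.003,-0.0065,-0.003]' 70; python3 look.py f; python3 fit.py f; python3 - <<'E'
import cv2; i=cv2.imread("pics/f.png"); cv2.imwrite("pics/f2.png",cv2.resize(i,(800,400)))
from h import *
go(at(.054),tool(68))
E
```

```text
time_s: 9.62
position: [0.5456, 0.1582, 0.187]
tcp_rot: [0.181, 0.937, 0.054, 0.295]
force: [0.3, 0.7, -2.7]
grip_width: 0.0612
J [ 0.3  -0.41  2.21 -0.25  0.77 -0.76] F [ 0.3  0.7 -2.7] t 9.625
scene rim pred px (np.float64(349.9545984833444), np.float64(172.70351975857736)) mask 182 350.97802197802196 173.32417582417582
 plane c(tool,mm) [-9.7 -0.7  7.5] normal(tool) [-0.028 -0.002 -1.   ] rms 2.89 169
top rim pred px (np.float64(235.70705236169746), np.float64(250.3767294384633)) mask 333 234.24024024024024 248.06906906906906
 plane c(tool,mm) [-6.7  5.1  5.3] normal(tool) [ 0.014 -0.02  -1.   ] rms 1.91 294
scene meas [350.99 173.33] [ 5.88 10.73] 154.6 pred [350.14 172.6 ] [ 5.87 11.63] 155.6
top meas [234.88 249.01] [12.95 14.71] 5.0 pred [235.52 250.09] [13.92 15.04] 15.1
wheel rim centre [0.5534 0.1601 0.1781] gap 0.0007 vs pred, tool mm [0.1 1.8 3.4] world [ 2.5  1.7 -2.5]
shift [-0.2  0.1  0.8] rot [ 0.0002 -0.      0.0011] (0 deg)
```

View pics/f2.png

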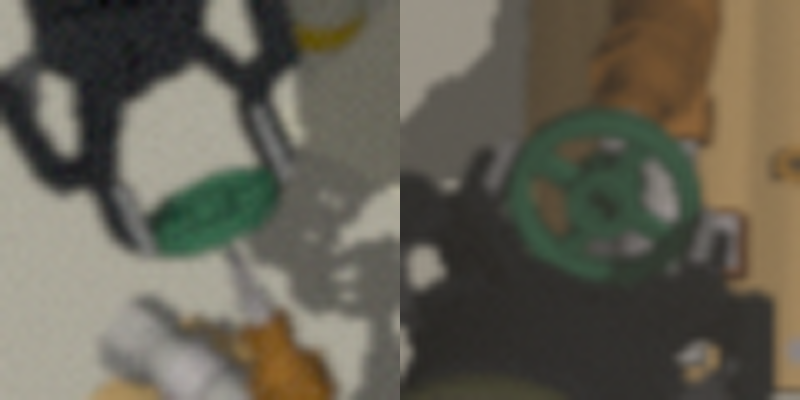

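```bash
python3 -m crank '[55,0,0,5,0,0,0,55,0,0,8,0,0,0,55,0,0,11,0,0,0,55,0,0,12,0,0,0,55,0,0,12,0,0,0]' 70; python3 look.py g; python3 fit.py g; python3 - <<'E'
import cv2; i=cv2.imread("pics/g.png"); cv2.imwrite("pics/g2.png",cv2.resize(i,(800,400)))
E
```

```text
time_s: 10.35
position: [0.5526, 0.1583, 0.1774]
tcp_rot: [0.18, 0.937, 0.054, 0.296]
force: [0.6, -1.2, -1.8]
grip_width: 0.061
J [ 0.29 -0.38  2.2  -0.25  0.74 -0.76] F [ 0.6 -1.2 -1.8] t 10.35
scene rim pred px (np.float64(351.5907466004504), np.float64(176.13325209903317)) mask 183 352.5191256830601 176.78688524590163
 plane c(tool,mm) [-10.   -1.2   7.1] normal(tool) [-0.025 -0.021 -0.999] rms 2.59 164
top rim pred px (np.float64(236.5441909792022), np.float64(247.7366311447141)) mask 318 234.8427672955975 245.35220125786162
 plane c(tool,mm) [-6.8  5.5  5.5] normal(tool) [-0.    -0.004 -1.   ] rms 1.8 279
scene meas [352.69 176.71] [ 6.08 10.78] 155.3 pred [351.67 176.15] [ 5.92 11.58] 155.6
top meas [235.95 246.49] [13.09 14.44] 7.3 pred [236.47 247.58] [13.8  14.88] 15.4
wheel rim centre [0.5604 0.1599 0.1688] gap 0.0001 vs pred, tool mm [-0.6  1.9  2.9] world [ 2.7  1.6 -1.6]
```

View pics/g2.png

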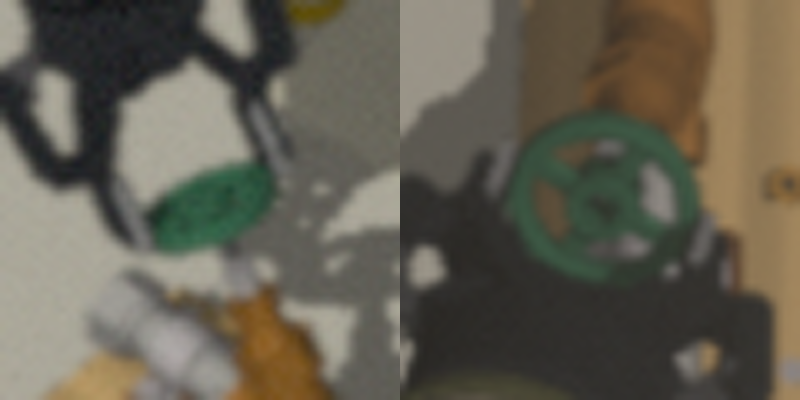

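```bash
python3 -m crank '[55,0,0,1.5,0,0,0,55,0,0,3,0,0,0,55,0,0,4.5,0,0,0,55,0,0,6,0,0,0,55,0,0,6,0,0,0]' 80; python3 - <<'E'
from h import *
s=telemetry.read_state();R0=Ro.from_quat(s["tcp_rot"]).as_matrix();print("F tool",(s["force"]@R0).round(1),"T",(s["ft_torque"]@R0).round(2));go(at(.03),tool(68))
E
```

```text
time_s: 11.08
position: [0.5559, 0.1586, 0.1723]
tcp_rot: [0.18, 0.937, 0.054, 0.295]
force: [-1.3, 2.6, -0.5]
grip_width: 0.0606
F tool [ 2.2  1.9 -0.3] T [-0.17  0.87 -0.02]
shift [-0.9  0.1  6.4] rot [ 0.0002 -0.0009  0.0013] (0 deg)
```

```bash
python3 -m crank '[55,0,0,1.5,0,0,0,55,0,0,3,0,0,0,55,0,0,4,0,0,0,55,0,0,4,0,0,0]' 80; cat > f.py <<'E'
from h import *
s=telemetry.read_state();R0=Ro.from_quat(s["tcp_rot"]).as_matrix();print("F tool",(s["force"]@R0).round(1),"T",(s["ft_torque"]@R0).round(2));S,f,l=stemframe();D=s["position"]-SEAT;print("d,f,l mm",(D@S*1e3).round(1),(D@f*1e3).round(1),(D@l*1e3).round(1),"theta",np.degrees(np.arctan2(R0[:,1]@l,R0[:,1]@f)).round(1),"axis err deg",np.degrees(np.arccos(-R0[:,2]@S)).round(2),"J6",s["joint_positions"][5].round(2),"grip",round(s["grip_width"]*1000,1),"t",s["time_s"])
E
python3 f.py
```

```text
time_s: 11.58
position: [0.558, 0.1593, 0.1689]
tcp_rot: [0.18, 0.937, 0.055, 0.295]
force: [-4.0, 8.0, -3.0]
grip_width: 0.0607
F tool [7.6 5.6 0.1] T [-0.86  1.44 -0.02]
d,f,l mm 32.5 -1.1 0.9 theta 68.1 axis err deg 0.11 J6 -0.76 grip 60.7 t 11.575
```

```bash
python3 -m crank '[55,1,0.5,0,0,0,0,55,2,1,0,0,0,0,55,2,1,0,0,0,0]' 80; python3 f.py
```

```text
time_s: 11.95
position: [0.5574, 0.1599, 0.1688]
tcp_rot: [0.18, 0.936, 0.054, 0.296]
force: [0.1, 0.9, -0.7]
grip_width: 0.0607
F tool [0.7 0.7 0.7] T [-0.17  0.48 -0.02]
d,f,l mm 32.6 -1.7 1.5 theta 68.1 axis err deg 0.02 J6 -0.75 grip 60.7 t 11.95
```

```bash
python3 -m crank '[55,0,0,1.5,0,0,0,55,0,0,3,0,0,0,55,0,0,4,0,0,0,55,0,0,4,0,0,0]' 80; python3 f.py
```

```text
time_s: 12.45
position: [0.5597, 0.1599, 0.1654]
tcp_rot: [0.18, 0.936, 0.054, 0.296]
force: [0.4, 1.8, -1.0]
grip_width: 0.061
F tool [0.9 1.6 1. ] T [-0.25  0.29  0.02]
d,f,l mm 28.6 -1.7 1.6 theta 68.1 axis err deg 0.02 J6 -0.75 grip 61.0 t 12.45
```

```bash
python3 -m crank '[55,0,0,1.5,0,0,0,55,0,0,3,0,0,0,55,0,0,4,0,0,0,55,0,0,4,0,0,0]' 80; python3 f.py; python3 look.py i;python3 fit.py i; python3 - <<'E'
import cv2; i=cv2.imread("pics/i.png"); cv2.imwrite("pics/i2.png",cv2.resize(i,(800,400)))
E
```

```text
time_s: 12.95
position: [0.562, 0.16, 0.1621]
tcp_rot: [0.18, 0.936, 0.054, 0.296]
force: [1.5, 2.0, -0.5]
grip_width: 0.0601
F tool [-0.1  2.2  1.3] T [-0.36  0.2   0.  ]
d,f,l mm 24.6 -1.8 1.7 theta 68.1 axis err deg 0.02 J6 -0.75 grip 60.1 t 12.95
J [ 0.29 -0.32  2.19 -0.26  0.7  -0.75] F [ 1.5  2.  -0.5] t 12.95
scene rim pred px (np.float64(354.0324649926249), np.float64(180.93981814316894)) mask 180 355.1222222222222 181.6
 plane c(tool,mm) [-9.7 -0.1  7.3] normal(tool) [-0.011  0.005 -1.   ] rms 2.84 163
top rim pred px (np.float64(237.12873031483628), np.float64(244.48678137318504)) mask 291 235.65292096219932 241.99656357388315
 plane c(tool,mm) [-7.5  5.2  5.8] normal(tool) [ 0.003 -0.007 -1.   ] rms 1.85 250
scene meas [355.05 181.59] [ 6.07 10.54] 154.0 pred [354.08 181.01] [ 5.97 11.5 ] 155.7
top meas [236.43 243.18] [12.68 14.14] 4.4 pred [237.1  244.39] [13.61 14.65] 15.7
wheel rim centre [0.5698 0.1616 0.1533] gap 0.0005 vs pred, tool mm [-0.6  2.1  2.9] world [ 2.8  1.7 -1.6]
```

View pics/i2.png

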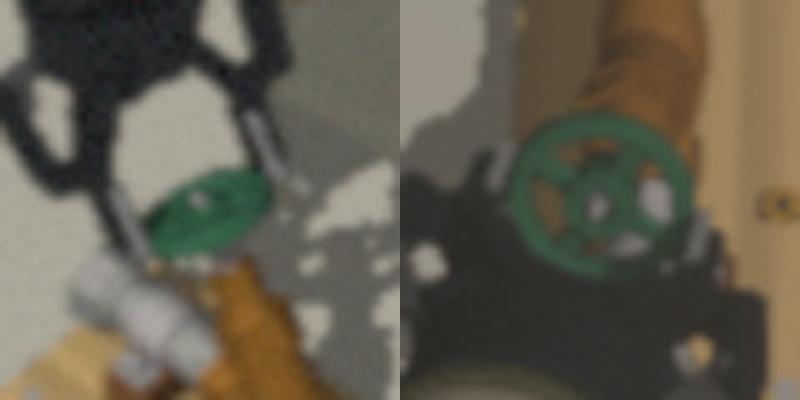

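The bright stem end now shows inside the bore at (200,200) left and (598,207) right, so the wheel has gone over the square. I keep pushing until the force shows the shoulder.

```bash
python3 -m crank '[55,0,0,1,0,0,0,55,0,0,2,0,0,0,55,0,0,3,0,0,0,55,0,0,3,0,0,0]' 80; python3 f.py
```

```text
time_s: 13.55
position: [0.5634, 0.16, 0.1604]
tcp_rot: [0.181, 0.937, 0.054, 0.296]
force: [-15.9, 0.2, 14.7]
grip_width: 0.0605
F tool [  4.3  -1.6 -21.2] T [ 0.42  1.04 -0.03]
d,f,l mm 22.4 -1.6 1.7 theta 68.1 axis err deg 0.02 J6 -0.75 grip 60.5 t 13.55
```

```bash
python3 -m crank '[55,0,0,1,0,0,0,55,0,0,1,0,0,0,55,0,0,0,0,0,0.1,55,0,0,0,0,0,0.2,55,0,0,0,0,0,0.3,55,0,0,0,0,0,0.4,55,0,0,0,0,0,0.5,55,0,0,0,0,0,0.5]' 80; python3 f.py
```

```text
time_s: 14.55
position: [0.5635, 0.1603, 0.1606]
tcp_rot: [0.407, 0.862, 0.126, 0.273]
force: [-13.7, 2.6, 13.2]
grip_width: 0.0605
F tool [  4.3  -1.3 -18.6] T [ 0.59  0.84 -0.03]
d,f,l mm 22.4 -1.4 2.0 theta 39.3 axis err deg 0.03 J6 -0.25 grip 60.5 t 14.55
```

```bash
python3 -m crank '[55,0,0,0,0,0,0.1,55,0,0,0,0,0,0.2,55,0,0,0,0,0,0.3,55,0,0,0,0,0,0.3]' 80; python3 f.py; python3 look.py j;python3 fit.py j; python3 - <<'E'
import cv2; i=cv2.imread("pics/j.png"); cv2.imwrite("pics/j2.png",cv2.resize(i,(800,400)))
E
```

```text
time_s: 15.05
position: [0.5636, 0.1604, 0.1607]
tcp_rot: [0.531, 0.792, 0.166, 0.251]
force: [-13.0, 2.8, 11.8]
grip_width: 0.0605
F tool [  4.   -2.5 -17.1] T [ 0.75  0.63 -0.12]
d,f,l mm 22.5 -1.2 2.1 theta 22.2 axis err deg 0.05 J6 0.05 grip 60.5 t 15.05
J [ 0.29 -0.32  2.19 -0.27  0.7   0.05] F [-13.    2.8  11.8] t 15.05
scene rim pred px (np.float64(354.5149679225544), np.float64(181.47576177754715)) mask 161 353.5776397515528 183.0062111801242
 plane c(tool,mm) [-11.2   2.1   7. ] normal(tool) [-0.019  0.054 -0.998] rms 2.59 145
top rim pred px (np.float64(237.0785434267769), np.float64(243.84692621120442)) mask 217 241.30414746543778 242.4700460829493
 plane c(tool,mm) [-11.7   0.6   5.7] normal(tool) [-0.01  -0.003 -1.   ] rms 2.04 198
scene meas [353.56 182.77] [6.53 9.86] 160.9 pred [354.56 181.55] [ 5.98 11.5 ] 155.7
top meas [241.08 243.07] [ 9.23 13.1 ] 83.8 pred [237.05 243.74] [13.59 14.63] 15.7
wheel rim centre [0.5705 0.1517 0.1563] gap 0.0023 vs pred, tool mm [-9.2 -0.3 -1.2] world [ 1.9 -8.6  2.9]
```

View pics/j2.png

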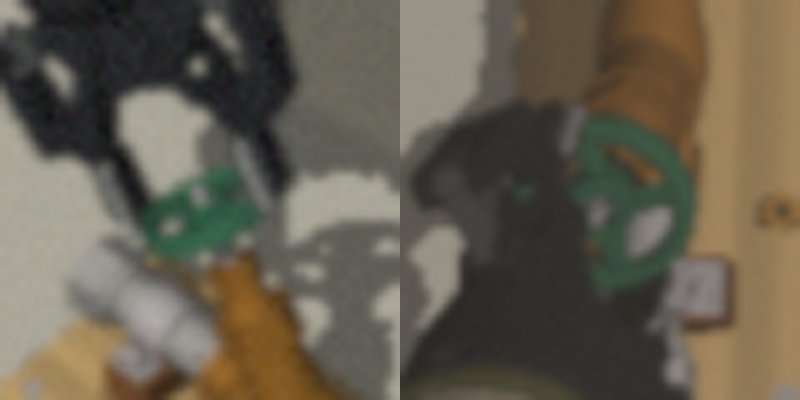

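```bash
python3 -m crank '[55,0,0,0,0,0,0.1,55,0,0,0,0,0,0.2,55,0,0,0,0,0,0.3,55,0,0,0,0,0,0.3]' 80; python3 f.py;  python3 -m crank '[55,0,0,0,0,0,0.1,55,0,0,0,0,0,0.2,55,0,0,0,0,0,0.2]' 80; python3 f.py
```

```text
time_s: 15.65
position: [0.5637, 0.1604, 0.1607]
tcp_rot: [0.644, 0.704, 0.202, 0.224]
force: [-11.8, 2.6, 11.5]
grip_width: 0.0605
F tool [  2.8  -2.9 -16.2] T [ 0.76  0.51 -0.1 ]
d,f,l mm 22.4 -1.1 2.1 theta 5.0 axis err deg 0.07 J6 0.35 grip 60.5 t 15.65
time_s: 16.02
position: [0.5638, 0.1604, 0.1609]
tcp_rot: [0.711, 0.636, 0.223, 0.202]
force: [-10.7, 2.5, 10.6]
grip_width: 0.0605
F tool [  2.1  -2.9 -14.8] T [ 0.74  0.39 -0.12]
d,f,l mm 22.5 -0.9 2.1 theta -6.5 axis err deg 0.08 J6 0.55 grip 60.5 t 16.025
```

```bash
python3 -m crank '[55,0,0,0.5,0,0,0.08,55,0,0,0.5,0,0,0.16,55,0,0,0.5,0,0,0.16]' 80; python3 f.py;  python3 -m crank '[55,0,0,0,0,0,0.08,55,0,0,0,0,0,0.16,55,0,0,0,0,0,0.16]' 80; python3 f.py
```

```text
time_s: 16.4
position: [0.5641, 0.1605, 0.1609]
tcp_rot: [0.759, 0.577, 0.239, 0.184]
force: [-17.9, 1.9, 16.8]
grip_width: 0.0608
F tool [  0.4  -5.3 -24. ] T [ 1.16 -0.02 -0.06]
d,f,l mm 22.3 -0.7 2.2 theta -15.6 axis err deg 0.08 J6 0.71 grip 60.8 t 16.4
time_s: 16.77
position: [0.5641, 0.1604, 0.1609]
tcp_rot: [0.803, 0.514, 0.252, 0.164]
force: [-17.4, 1.5, 15.8]
grip_width: 0.0607
F tool [ -0.9  -5.2 -22.9] T [ 1.05 -0.24 -0.07]
d,f,l mm 22.3 -0.7 2.1 theta -24.8 axis err deg 0.08 J6 0.87 grip 60.7 t 16.775
```

```bash
cat > spoke.py <<'E'
from h import *
import sys
tag=sys.argv[1]; S,f,l=stemframe(); a=np.radians(np.arange(0,360,2)); c0=np.array([.5778,.1605,.143])
if len(sys.argv)<3:
  for n in("scene","top"):
    p,d=imaging.grab_frame(n); np.savez(f"{n}_{tag}.npz",p=p,d=d)
ims=[]
for n in("top","scene"):
    p=np.load(f"{n}_{tag}.npz")["p"]
    # rectified view looking down the stem onto the rim plane, f up, l left, 0.25mm/px
    w=np.arange(-40,40,.25)/1000; FF,LL=np.meshgrid(-w,-w,indexing="ij")
    X=c0+.013*S+FF[...,None]*f+LL[...,None]*l; uv=proj(n,X.reshape(-1,3)).astype(np.float32).reshape(320,320,2)
    im=cv2.remap(p,uv[...,0],uv[...,1],cv2.INTER_CUBIC); ims.append(im[...,::-1])
cv2.imwrite(f"pics/{tag}_r.png",np.hstack(ims))
E
python3 spoke.py k; python3 spoke.py i x
```

```text
(no output)
```

View pics/k_r.png

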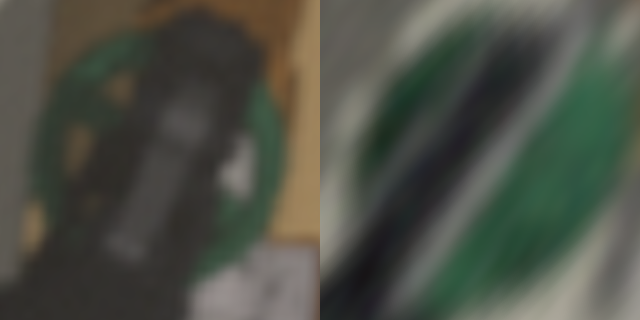

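View pics/i_r.png

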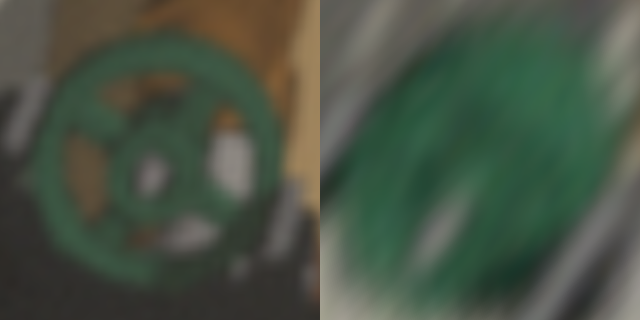

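```bash
python3 -m crank '[55,0,0,0,0,0,0.08,55,0,0,0,0,0,0.16,55,0,0,0,0,0,0.16]' 80; python3 f.py;  python3 -m crank '[55,0,0,0,0,0,0.08,55,0,0,0,0,0,0.16,55,0,0,0,0,0,0.16]' 80; python3 f.py
```

```text
time_s: 17.25
position: [0.5642, 0.1603, 0.1609]
tcp_rot: [0.841, 0.449, 0.265, 0.144]
force: [-15.4, 1.0, 17.0]
grip_width: 0.0606
F tool [ -0.9  -2.8 -22.8] T [ 0.93 -0.36 -0.  ]
d,f,l mm 22.3 -0.6 2.0 theta -34.0 axis err deg 0.09 J6 1.03 grip 60.6 t 17.25
time_s: 17.62
position: [0.5643, 0.1604, 0.161]
tcp_rot: [0.875, 0.38, 0.276, 0.122]
force: [-16.0, 1.3, 15.9]
grip_width: 0.0604
F tool [ -1.8  -3.7 -22.2] T [ 0.8  -0.5   0.16]
d,f,l mm 22.4 -0.5 2.1 theta -43.2 axis err deg 0.1 J6 1.2 grip 60.4 t 17.625
```

```bash
python3 -m crank '[85,0,0,-1,0,0,0,85,0,0,-1,0,0,0,85,0,0,-1,0,0,0,85,0,0,-30,0,0,0,85,0,0,-80,0,0,0,85,0,0,-130,0,0,0,85,0,0,-130,0,0,0]' 80; python3 f.py; python3 spoke.py l
```

```text
time_s: 18.5
position: [0.4901, 0.1614, 0.2712]
tcp_rot: [0.873, 0.38, 0.279, 0.122]
force: [0.6, 0.5, -0.6]
grip_width: 0.085
F tool [ 0.5 -0.3  0.9] T [ 0.21 -0.19 -0.04]
d,f,l mm 155.2 1.9 2.4 theta -43.1 axis err deg 0.48 J6 1.18 grip 85.0 t 18.5
```

View pics/l_r.png

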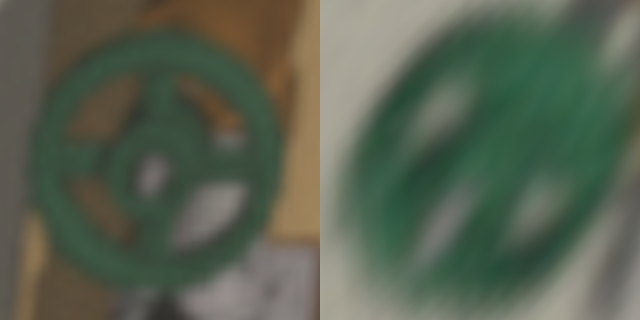

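```bash
python3 spoke.py j x
```

```text
(no output)
```

View pics/j_r.png

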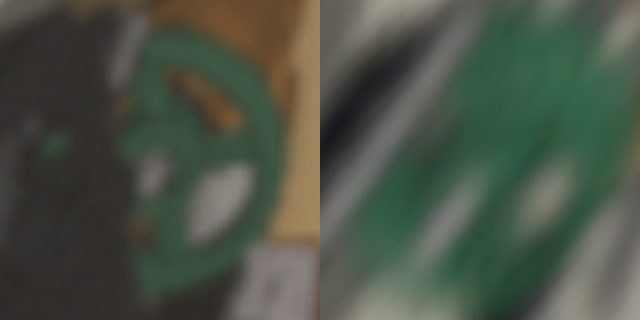

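```bash
python3 - <<'E'
from h import *
S,f,l=stemframe()
def ang(tag,c0):
    p=np.load(f"top_{tag}.npz")["p"].astype(np.float32)
    # green-ness 
    g=p[...,1]-1.08*p[...,0]; g=np.clip(g,-25,15)
    a=np.radians(np.arange(0,360,2));res=[]
    for r in(.016,.0185,.021):
        X=c0+.013*S+r*(np.cos(a)[:,None]*f+np.sin(a)[:,None]*l); uv=proj("top",X).astype(np.float32)
        q=cv2.remap(g,uv[:,:1],uv[:,1:],cv2.INTER_LINEAR)[:,0]; F=(q*np.exp(-4j*a)).sum(); res.append((round(-np.degrees(np.angle(F))/4,1),round(abs(F)/180,1)))
    return res
from fit import wheelmask,desc
for tag in("i","l"):
    c0=np.array([.5778,.1605,.143]); u,v=proj("top",c0+.013*S)[0]
    m=wheelmask(np.load(f"top_{tag}.npz")["p"],u,v); ys,xs=np.nonzero(m); D=desc(cv2.convexHull(np.c_[xs,ys].astype(np.float32)));print(tag,"px",(u,v),D)
    o,d=ray("top",D[0]); n=S; k=((c0+.013*S-o)@n)/(d[0]@n); c1=o+k*d[0]-.013*S; print(c1,ang(tag,c0),ang(tag,c1))
P=.143
s=telemetry.read_state()
seat=np.array([.5778,.1605,.143])
# robot-frame axis point from last contact pose: TCP (0.5640,.1604,.1609)
base=np.array([.5636,.1602,.1606]);
for d in(.04,-.004,-.006): go(base+S*d,tool(30))
E
```

```text
i px (np.float64(236.9896446667093), np.float64(243.0964281955496)) (array([236.43118069, 243.19145466]), array([12.06107712, 13.49591811]), np.float64(4.605056323091674))
[0.57759912 0.16178021 0.14285153] [(np.float64(-33.5), np.float64(6.7)), (np.float64(-33.2), np.float64(7.7)), (np.float64(-33.6), np.float64(6.6))] [(np.float64(-33.9), np.float64(6.7)), (np.float64(-33.7), np.float64(7.8)), (np.float64(-34.2), np.float64(6.5))]
l px (np.float64(236.9896446667093), np.float64(243.0964281955496)) (array([236.48880358, 243.15674984]), array([12.12805286, 13.6832239 ]), np.float64(14.571490104402812))
[0.57767147 0.16164322 0.14290302] [(np.float64(-3.2), np.float64(6.8)), (np.float64(-2.3), np.float64(8.2)), (np.float64(-1.7), np.float64(7.0))] [(np.float64(-3.3), np.float64(6.9)), (np.float64(-2.5), np.float64(8.2)), (np.float64(-1.7), np.float64(7.0))]
shift [ 0.3  0.1 88.9] rot [ 1.0000e-03 -8.0000e-04 -1.2756e+00] (73 deg)
shift [3.000e-01 1.000e-01 1.329e+02] rot [ 1.0000e-03 -8.0000e-04 -1.2756e+00] (73 deg)
shift [2.000e-01 1.000e-01 1.349e+02] rot [ 1.0000e-03 -8.0000e-04 -1.2756e+00] (73 deg)
```

```bash
python3 -m crank '[85,0,0,30,0,0,-0.16,85,0,0,50,0,0,-0.32,85,0,0,70,0,0,-0.48,85,0,0,89,0,0,-0.64,85,0,0,89,0,0,-0.8,85,0,0,89,0,0,-0.96,85,0,0,89,0,0,-1.12,85,0,0,89,0,0,-1.276,85,0,0,110,0,0,-1.276,85,0,0,125,0,0,-1.276,85,0,0,134,0,0,-1.276,85,0,0,134,0,0,-1.276]' 120; python3 f.py
```

```text
time_s: 20.1
position: [0.5653, 0.1593, 0.1534]
tcp_rot: [0.476, 0.827, 0.146, 0.261]
force: [-0.2, 0.3, 0.2]
grip_width: 0.0853
F tool [ 0.3  0.1 -0.3] T [0.24 0.12 0.03]
d,f,l mm 15.5 -4.0 1.0 theta 30.0 axis err deg 0.23 J6 -0.08 grip 85.3 t 20.1
```

```bash
python3 -m crank '[85,-0.8,3,0,0,0,0,85,-0.8,3,0,0,0,0,55,-0.8,3,0,0,0,0,55,-0.8,3,0,0,0,0,55,-0.8,3,0,0,0,0,55,-0.8,3,0,0,0,0]' 120; python3 f.py; python3 -m crank '[55,0,0,1,0,0,0,55,0,0,1,0,0,0.08,55,0,0,1,0,0,0.08]' 120; python3 f.py
```

```text
time_s: 20.85
position: [0.567, 0.1598, 0.1573]
tcp_rot: [0.476, 0.827, 0.146, 0.261]
force: [-27.3, -6.8, 18.7]
grip_width: 0.06
F tool [ -0.2 -13.7 -30.8] T [ 2.84 -0.02 -0.06]
d,f,l mm 17.8 -0.4 1.5 theta 30.0 axis err deg 0.24 J6 -0.08 grip 60.0 t 20.85
time_s: 21.22
position: [0.5672, 0.1597, 0.157]
tcp_rot: [0.51, 0.807, 0.156, 0.255]
force: [-42.5, -10.4, 30.6]
grip_width: 0.06
F tool [ -2.2 -20.4 -49.2] T [ 3.93 -0.18 -0.06]
d,f,l mm 17.4 -0.4 1.4 theta 25.4 axis err deg 0.29 J6 -0.0 grip 60.0 t 21.225
```

```bash
python3 -m crank '[55,0,-1,-3,0,0,0,55,0,-1,-3,0,0,0.06,55,0,-1,-3,0,0,0.12,55,0,-1,-3,0,0,0.12]' 120; python3 f.py; python3 -m crank '[55,0,0,0,0,0,0.08,55,0,0,0,0,0,0.12,55,0,0,0,0,0,0.12]' 120; python3 f.py
```

```text
time_s: 21.72
position: [0.5657, 0.1594, 0.1578]
tcp_rot: [0.557, 0.775, 0.172, 0.245]
force: [-5.4, -4.4, 2.3]
grip_width: 0.0598
F tool [-3.2 -4.3 -4.9] T [ 1.13 -0.49 -0.1 ]
d,f,l mm 18.9 -1.1 1.1 theta 18.5 axis err deg 0.17 J6 0.12 grip 59.8 t 21.725
time_s: 22.1
position: [0.5657, 0.1594, 0.1577]
tcp_rot: [0.602, 0.74, 0.186, 0.235]
force: [-5.9, -4.8, 1.2]
grip_width: 0.0598
F tool [-3.9 -5.1 -4.3] T [ 1.09 -0.61 -0.25]
d,f,l mm 18.8 -1.2 1.1 theta 11.7 axis err deg 0.17 J6 0.24 grip 59.8 t 22.1
```

```bash
python3 -m crank '[55,0,0,0.5,0,0,0.06,55,0,0,0.5,0,0,0.1,55,0,0,0.5,0,0,0.1]' 120; python3 f.py; python3 -m crank '[55,0,0,0,0,0,0.06,55,0,0,0,0,0,0.1,55,0,0,0,0,0,0.1]' 120; python3 f.py;python3 spoke.py n
```

```text
time_s: 22.48
position: [0.5658, 0.1594, 0.1576]
tcp_rot: [0.638, 0.709, 0.198, 0.225]
force: [-10.4, -6.0, 5.7]
grip_width: 0.0598
F tool [ -5.5  -5.9 -10.5] T [ 1.5  -0.85 -0.29]
d,f,l mm 18.6 -1.2 1.2 theta 6.0 axis err deg 0.18 J6 0.34 grip 59.8 t 22.475
time_s: 22.85
position: [0.5658, 0.1595, 0.1575]
tcp_rot: [0.673, 0.677, 0.209, 0.215]
force: [-11.0, -5.7, 5.5]
grip_width: 0.0599
F tool [ -5.7  -6.  -10.8] T [ 1.38 -0.85 -0.19]
d,f,l mm 18.6 -1.2 1.2 theta 0.2 axis err deg 0.18 J6 0.44 grip 59.9 t 22.85
```

View pics/n_r.png

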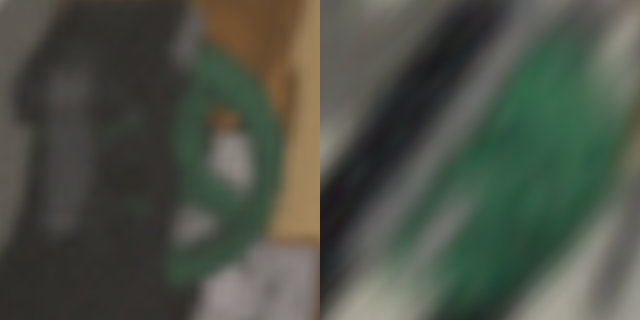

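```bash
python3 -m crank '[55,0,0,0,0,0,0.08,55,0,0,0,0,0,0.16,55,0,0,0,0,0,0.2,55,0,0,0,0,0,0.2]' 120; python3 f.py; python3 spoke.py o
```

```text
time_s: 23.45
position: [0.5658, 0.1594, 0.1574]
tcp_rot: [0.737, 0.606, 0.229, 0.193]
force: [-9.3, -3.9, 3.6]
grip_width: 0.0595
F tool [-4.9 -4.7 -8.2] T [ 1.11 -1.04 -0.01]
d,f,l mm 18.5 -1.3 1.2 theta -11.3 axis err deg 0.19 J6 0.64 grip 59.5 t 23.45
```

View pics/o_r.png

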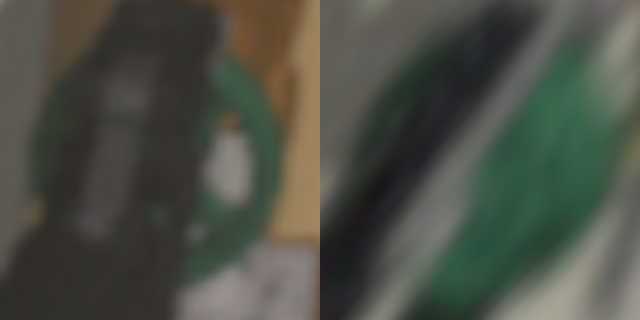

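```bash
cat > prof.py <<'E'
from h import *
import sys
S,f,l=stemframe();c0=np.array([.5777,.1612,.143]);a=np.radians(np.arange(-180,180,8))
print("ang",(np.degrees(a)).astype(int).tolist())
for tag in sys.argv[1:]:
    p=np.load(f"top_{tag}.npz")["p"].astype(np.float32); g=p[...,1]-1.08*p[...,0]; t=0
    for r in(.017,.0185,.020):
        uv=proj("top",c0+.013*S+r*(np.cos(a)[:,None]*f+np.sin(a)[:,None]*l)).astype(np.float32)
        t=t+cv2.remap(g,uv[:,:1],uv[:,1:],cv2.INTER_LINEAR)[:,0]/3
    print(tag,t.round().astype(int).tolist())
E
python3 prof.py i j k l n o
```

```text
ang [-180, -172, -164, -156, -148, -140, -132, -124, -116, -108, -100, -92, -84, -76, -68, -59, -52, -44, -36, -28, -20, -12, -4, 4, 12, 20, 28, 36, 44, 52, 59, 68, 76, 84, 92, 100, 108, 116, 124, 132, 140, 148, 156, 164, 172]
i [-9, -9, -10, -11, -8, 4, 14, 17, 8, -8, -15, -16, -15, -16, -20, -25, -9, 10, 16, 9, -3, -14, -17, -18, -17, -18, -18, -11, 6, 18, 17, 8, -8, -17, -19, -20, -20, -19, -16, -7, 9, 13, 7, -4, -10]
j [8, 16, 15, 2, -10, -13, -15, -15, -15, -15, -10, 4, 14, 13, -3, -23, -26, -23, -18, -14, -10, -3, 10, 16, 15, 2, -9, -11, -8, -6, -7, -6, -7, -7, -6, -6, -6, -7, -7, -7, -6, -6, -9, -12, -7]
k [-7, -7, -6, -7, -7, -5, -2, 2, -1, -9, -13, -12, -9, -8, -8, -7, -7, -7, -7, -8, -7, -7, -7, -7, -7, -13, -15, -8, 1, 3, 0, -10, -15, -14, -12, -9, -7, -7, -9, -7, -7, -8, -9, -8, -8]
l [14, 8, -5, -11, -13, -14, -14, -14, -12, 0, 11, 13, 7, -6, -19, -27, -24, -23, -18, -12, -8, 7, 15, 12, -1, -14, -18, -19, -20, -20, -20, -15, 0, 13, 15, 5, -9, -17, -17, -16, -16, -14, -10, 2, 12]
n [-6, -6, -8, -11, -11, -4, 8, 15, 15, 1, -11, -15, -15, -15, -20, -24, -13, 3, 13, 11, 1, -5, -7, -7, -7, -6, -5, -6, -7, -7, -6, -7, -8, -8, -7, -8, -8, -7, -7, -6, -5, -6, -6, -6, -6]
o [-6, -5, -6, -6, 0, 10, 15, 9, -7, -14, -16, -16, -15, -15, -16, -9, 7, 3, -4, -7, -6, -7, -7, -7, -8, -9, -9, -8, -7, -7, -7, -7, -7, -7, -7, -7, -8, -8, -8, -9, -8, -7, -6, -7, -7]
```

```bash
sed -i 's/for n in("scene","top"):\n    p,d=imaging/&/' spoke.py; cat > snap.py <<'E'
from h import *
import sys
p,d=imaging.grab_frame("top"); np.savez(f"top_{sys.argv[1]}.npz",p=p,d=d)
E
python3 -m crank '[55,0,0,0,0,0,0.1,55,0,0,0,0,0,0.2,55,0,0,0,0,0,0.2]' 120; python3 f.py; python3 snap.py p;python3 -m crank '[55,0,0,0,0,0,0.1,55,0,0,0,0,0,0.2,55,0,0,0,0,0,0.2]' 120; python3 f.py; python3 snap.py q; python3 prof.py o p q
```

```text
time_s: 23.92
position: [0.5657, 0.1596, 0.1573]
tcp_rot: [0.794, 0.529, 0.247, 0.169]
force: [-10.1, -4.3, 3.9]
grip_width: 0.0595
F tool [-6.3 -3.9 -8.9] T [ 1.02 -1.07  0.06]
d,f,l mm 18.5 -1.5 1.3 theta -22.8 axis err deg 0.2 J6 0.84 grip 59.5 t 23.925
time_s: 24.35
position: [0.5657, 0.1597, 0.1573]
tcp_rot: [0.843, 0.447, 0.263, 0.143]
force: [-10.6, -3.6, 3.8]
grip_width: 0.0596
F tool [-6.7 -3.4 -9.2] T [ 0.91 -1.19  0.08]
d,f,l mm 18.5 -1.5 1.4 theta -34.2 axis err deg 0.19 J6 1.04 grip 59.6 t 24.35
ang [-180, -172, -164, -156, -148, -140, -132, -124, -116, -108, -100, -92, -84, -76, -68, -59, -52, -44, -36, -28, -20, -12, -4, 4, 12, 20, 28, 36, 44, 52, 59, 68, 76, 84, 92, 100, 108, 116, 124, 132, 140, 148, 156, 164, 172]
o [-6, -5, -6, -6, 0, 10, 15, 9, -7, -14, -16, -16, -15, -15, -16, -9, 7, 3, -4, -7, -6, -7, -7, -7, -8, -9, -9, -8, -7, -7, -7, -7, -7, -7, -7, -7, -8, -8, -8, -9, -8, -7, -6, -7, -7]
p [-7, -7, -6, -6, -7, -5, -8, -11, -11, -12, -14, -14, -12, -11, -7, -7, -7, -7, -8, -9, -8, -8, -7, -7, -6, -5, -1, 2, 0, -10, -16, -17, -17, -15, -12, -9, -6, -5, -4, -6, -7, -8, -8, -8, -7]
q [-8, -9, -9, -8, -8, -7, -8, -7, -7, -7, -8, -9, -9, -10, -9, -9, -8, -7, -6, -7, -7, -7, -8, -8, -2, 5, 5, -3, -15, -20, -21, -21, -21, -19, -14, -5, 0, -3, -5, -6, -6, -7, -7, -6, -8]
```

```bash
python3 - <<'E'
from h import *
s=telemetry.read_state();print(s["tau"].round(2),s["joint_positions"].round(3))
E
python3 -m crank '[70,0,0,0,0,0,0,75,0,0,0,0,0,0,85,0,0,0,0,0,0]'; python3 snap.py r; python3 f.py; python3 -m crank '[85,0,0,-40,0,0,0,85,0,0,-90,0,0,0,85,0,0,-120,0,0,0]';python3 spoke.py s;python3 prof.py q r s
```

```text
[  0.42 -33.93 -52.96  -1.19  -6.25   0.14] [ 0.287 -0.303  2.184 -0.266  0.691  1.038]
time_s: 24.78
position: [0.5673, 0.1605, 0.1589]
tcp_rot: [0.842, 0.448, 0.265, 0.143]
force: [-0.2, 0.1, 0.5]
grip_width: 0.085
F tool [-0.7 -0.  -0.4] T [ 0.21 -0.18 -0.03]
d,f,l mm 18.8 0.7 2.1 theta -34.1 axis err deg 0.05 J6 1.04 grip 84.9 t 24.825
time_s: 25.2
position: [0.4979, 0.1612, 0.2594]
tcp_rot: [0.842, 0.447, 0.266, 0.143]
force: [0.7, 0.4, 0.4]
grip_width: 0.085
ang [-180, -172, -164, -156, -148, -140, -132, -124, -116, -108, -100, -92, -84, -76, -68, -59, -52, -44, -36, -28, -20, -12, -4, 4, 12, 20, 28, 36, 44, 52, 59, 68, 76, 84, 92, 100, 108, 116, 124, 132, 140, 148, 156, 164, 172]
q [-8, -9, -9, -8, -8, -7, -8, -7, -7, -7, -8, -9, -9, -10, -9, -9, -8, -7, -6, -7, -7, -7, -8, -8, -2, 5, 5, -3, -15, -20, -21, -21, -21, -19, -14, -5, 0, -3, -5, -6, -6, -7, -7, -6, -8]
r [-8, -8, -7, -6, -6, -7, -7, -8, -7, -7, -8, -9, -9, -9, -8, -7, -7, -7, -6, -6, -7, -8, -11, -9, -2, 3, 2, -6, -16, -20, -20, -21, -20, -20, -16, -6, -2, -5, -7, -7, -6, -7, -6, -7, -8]
s [-3, 6, 14, 15, 4, -10, -14, -14, -15, -15, -14, -9, 4, 12, 10, -1, -15, -19, -13, -8, -8, -11, -15, -9, 8, 16, 12, -1, -15, -20, -20, -20, -20, -19, -13, 1, 11, 9, -1, -11, -14, -13, -10, -7, -7]
```

View pics/s_r.png

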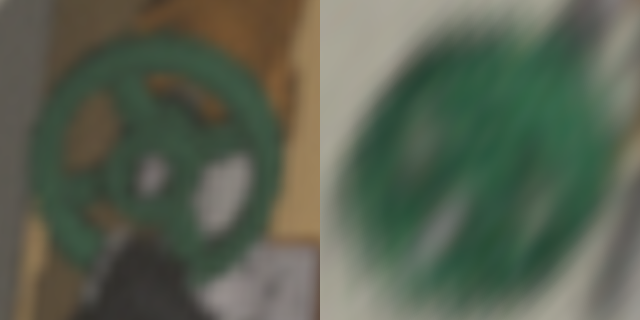

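```bash
python3 - <<'E'
from fit import *
S,f,l=stemframe();R=tool(68);seat=np.array([.5778,.1605,.143])
for tag in("i","l","s"):
    c=seat+.013*S;out={}
    for n in("scene","top"):
        F=np.load(f"{n}_{tag}.npz");u,v=proj(n,c)[0];m=wheelmask(F["p"],u,v);ys,xs=np.nonzero(m)
        pts=np.vstack([np.c_[xs+dx,ys+dy] for dx in(-.5,.5) for dy in(-.5,.5)]).astype(np.float32)
        A=desc(cv2.convexHull(pts));B=desc(sil(n,c,R));print(tag,n,A[0].round(2),A[1].round(2),A[2].round(1),"|home",B[0].round(2),B[1].round(2),B[2].round(1));out[n]=A[0]-B[0]+proj(n,c)[0]
        X=cloud(n,F["d"],m);X=X[np.linalg.norm(X-c,axis=1)<.04];h=(X-seat)@S;print("   depth: median d",np.median(h)*1000)
    P,g=tri(out["scene"],out["top"]);D=P-seat;print("  d,f,l",(D@S*1e3).round(1),(D@f*1e3).round(1),(D@l*1e3).round(1),"gap",(g*1e3).round(1))
for n,b in(("top","l"),("scene","l"),("top","s"),("scene","s")):
    p=np.load(f"{n}_{b}.npz")["p"];u,v=proj(n,seat+.013*S)[0].astype(int);crop(n,p,u,v,20,20,20,f"z_{n}{b}.png")
cv2.imwrite("pics/z.png",cv2.resize(np.hstack([cv2.imread(f"pics/z_{x}.png") for x in("topl","scenel")]),(800,400)))
cv2.imwrite("pics/z2.png",cv2.resize(np.hstack([cv2.imread(f"pics/z_{x}.png") for x in("tops","scenes")]),(800,400)))
E
```

```text
i scene [355.05 181.59] [ 6.07 10.54] 154.0 |home [355.05 181.77] [ 5.99 11.5 ] 155.7
   depth: median d 17.2327188324595
i top [236.43 243.18] [12.68 14.14] 4.4 |home [236.96 242.98] [13.6  14.63] 15.9
   depth: median d 18.66587346785184
  d,f,l 13.0 -0.7 1.0 gap 0.5
l scene [354.42 182.32] [ 5.99 10.78] 155.0 |home [355.05 181.77] [ 5.99 11.5 ] 155.7
   depth: median d 15.809064568868783
l top [236.49 243.15] [12.75 14.32] 14.0 |home [236.96 242.98] [13.6  14.63] 15.9
   depth: median d 17.14776714061735
  d,f,l 11.0 -2.4 0.5 gap 2.8
s scene [354.37 181.99] [ 5.6  10.62] 156.1 |home [355.05 181.77] [ 5.99 11.5 ] 155.7
   depth: median d 17.499778172926675
s top [236.59 243.02] [12.34 14.43] 16.5 |home [236.96 242.98] [13.6  14.63] 15.9
   depth: median d 18.69006797426763
  d,f,l 12.6 -1.2 -0.1 gap 2.7
```

View pics/z.png

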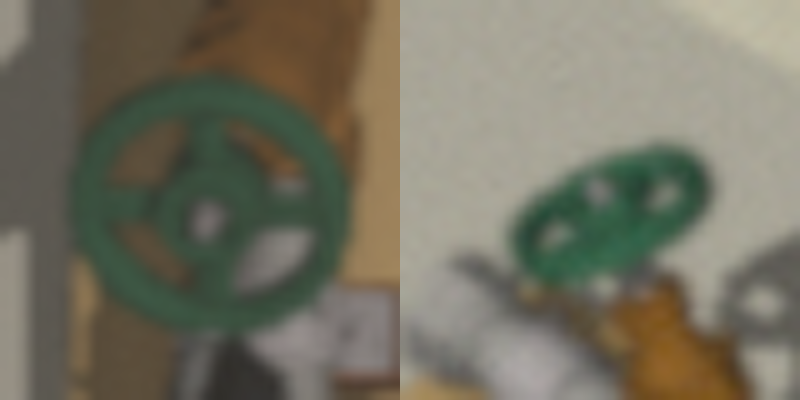

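View pics/z2.png

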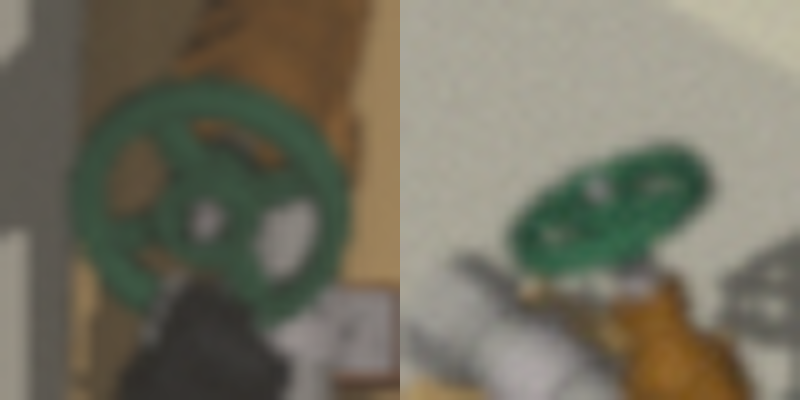

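```bash
python3 - <<'E'
from h import *
S,f,l=stemframe();seat=np.array([.5778,.1605,.143]);s=telemetry.read_state();print("tau",s["tau"].round(2))
for tag in("i","l","s"):
    px={}
    for n in("scene","top"):
        F=np.load(f"{n}_{tag}.npz");p=F["p"].astype(np.float32);c=proj(n,seat+.022*S)[0]
        v,u=np.mgrid[0:480,0:640]; r=np.hypot(u-c[0],v-c[1])<4.2
        w=np.clip((p[...,0]-p[...,1]+12),0,None)*r*(p[...,0]>70); 
        px[n]=np.array([(w*u).sum(),(w*v).sum()])/w.sum()
        dd=F["d"][(w>8)]; X=cloud(n,F["d"],w>8); print(tag,n,px[n].round(2),"n",(w>8).sum(),"depth d",(((X-seat)@S)*1e3).round(0).tolist(),"exp tip",proj(n,seat+.025*S)[0].round(1),"exp rim ctr",proj(n,seat+.013*S)[0].round(1))
    P,g=tri(px["scene"],px["top"]);D=P-seat;print("  blob d,f,l",(D@S*1e3).round(1),(D@f*1e3).round(1),(D@l*1e3).round(1),"gap",g*1e3)
E
```

```text
tau [ 3.500e-01 -2.363e+01 -5.265e+01 -1.330e+00 -2.490e+00 -2.000e-02]
i scene [352.97 176.46] n 3 depth d [-57.0, -52.0, -52.0] exp tip [353.5 178.2] exp rim ctr [355.  181.7]
i top [236.23 244.55] n 11 depth d [17.0, 13.0, 22.0, 23.0, 28.0, 26.0, 19.0, 21.0, 24.0, 25.0] exp tip [236.1 245.6] exp rim ctr [237.  243.1]
  blob d,f,l 33.5 6.5 -2.8 gap 1.3189631894490075
l scene [352.78 176.74] n 5 depth d [-55.0, -55.0, -53.0, -57.0, -57.0] exp tip [353.5 178.2] exp rim ctr [355.  181.7]
l top [236.24 244.51] n 11 depth d [19.0, 20.0, 12.0, 25.0, 25.0, 21.0, 13.0, 26.0, 27.0, 18.0, 24.0] exp tip [236.1 245.6] exp rim ctr [237.  243.1]
  blob d,f,l 32.7 5.9 -2.9 gap 2.094282252451369
s scene [352.76 176.33] n 6 depth d [-54.0, -55.0, -52.0, -54.0, -56.0, -53.0] exp tip [353.5 178.2] exp rim ctr [355.  181.7]
s top [236.2  244.57] n 11 depth d [18.0, 21.0, 14.0, 25.0, 23.0, 15.0, 26.0, 25.0, 18.0, 27.0, 25.0] exp tip [236.1 245.6] exp rim ctr [237.  243.1]
  blob d,f,l 34.2 6.6 -3.0 gap 1.845770849771578
```

```bash
python3 - <<'E'
from h import *
S,f,l=stemframe();base=np.array([.5636,.1602,.1606])
for d in(.04,-.002): go(base+S*d,tool(20))
E
```

```text
shift [-4.1 -3.9 79.9] rot [ 0.0068 -0.0037 -0.9456] (54 deg)
shift [ -4.3  -4.1 121.9] rot [ 0.0068 -0.0037 -0.9456] (54 deg)
```

```bash
python3 -m crank '[85,-2,-2,30,0,0,-0.18,85,-4,-4,60,0.007,-0.004,-0.36,85,-4,-4,80,0.007,-0.004,-0.54,85,-4,-4,80,0.007,-0.004,-0.72,85,-4,-4,80,0.007,-0.004,-0.9,85,-4,-4,80,0.007,-0.004,-0.946,85,-4,-4,80,0.007,-0.004,-0.946]' 80; python3 f.py;  python3 - <<'E'
from h import *
S,f,l=stemframe();base=np.array([.5636,.1602,.1606])
go(base+S*-.002,tool(20))
E
python3 snap.py u; python3 prof.py u
```

```text
time_s: 26.18
position: [0.5393, 0.1592, 0.1867]
tcp_rot: [0.547, 0.783, 0.166, 0.246]
force: [-0.6, 0.7, 0.6]
grip_width: 0.0851
F tool [ 0.7  0.1 -0.8] T [0.25 0.07 0.  ]
d,f,l mm 57.7 -6.3 0.7 theta 20.0 axis err deg 0.53 J6 0.08 grip 85.1 t 26.175
shift [-0.6  5.4 37.2] rot [-0.0092  0.0001  0.0008] (1 deg)
ang [-180, -172, -164, -156, -148, -140, -132, -124, -116, -108, -100, -92, -84, -76, -68, -59, -52, -44, -36, -28, -20, -12, -4, 4, 12, 20, 28, 36, 44, 52, 59, 68, 76, 84, 92, 100, 108, 116, 124, 132, 140, 148, 156, 164, 172]
u [-3, 7, 15, 15, 4, -10, -14, -15, -16, -16, -15, -9, 4, 12, 11, -1, -16, -20, -13, -8, -8, -11, -16, -10, 9, 17, 13, -1, -13, -16, -16, -16, -17, -16, -12, 1, 11, 11, 0, -11, -14, -13, -11, -10, -9]
```

```bash
python3 -m crank '[85,-0.5,5,15,-0.009,0,0,85,-0.5,5,30,-0.009,0,0,85,-0.5,5,37,-0.009,0,0,85,-0.5,5,37,-0.009,0,0]' 80; python3 f.py
```

```text
time_s: 26.72
position: [0.5641, 0.1601, 0.1593]
tcp_rot: [0.546, 0.782, 0.17, 0.248]
force: [-1.2, -0.2, -1.1]
grip_width: 0.0855
F tool [ 0.3 -1.6  0.2] T [0.25 0.11 0.06]
d,f,l mm 21.0 -1.6 1.8 theta 20.0 axis err deg 0.03 J6 0.09 grip 85.5 t 26.725
```

Now close, and turn in small steps, reading the torque at each.

```bash
cat >> f.py <<'E'
print("tau6",s["tau"][5].round(2))
E
python3 -m crank '[55,0,0,0,0,0,0,55,0,0,0,0,0,0,55,0,0,0,0,0,0]' 80; python3 f.py
python3 -m crank '[55,0,0,0,0,0,0.12,55,0,0,0,0,0,0.2,55,0,0,0,0,0,0.2]' 80; python3 f.py; python3 snap.py v
python3 -m crank '[55,0,0,0,0,0,0.1,55,0,0,0,0,0,0.18,55,0,0,0,0,0,0.18]' 80; python3 f.py; python3 snap.py w; python3 prof.py v w
```

```text
time_s: 27.1
position: [0.5641, 0.1601, 0.1599]
tcp_rot: [0.546, 0.782, 0.17, 0.248]
force: [0.8, -1.8, -2.5]
grip_width: 0.0605
F tool [-1.5 -1.3  2.5] T [0.57 0.01 0.12]
d,f,l mm 21.5 -1.2 1.8 theta 20.1 axis err deg 0.03 J6 0.09 grip 60.5 t 27.1
tau6 -0.12
time_s: 27.48
position: [0.5641, 0.1603, 0.1602]
tcp_rot: [0.622, 0.723, 0.194, 0.23]
force: [-4.2, -1.8, 1.2]
grip_width: 0.0607
F tool [-1.3 -3.  -3.4] T [ 0.84 -0.1  -0.03]
d,f,l mm 21.8 -1.1 2.0 theta 8.5 axis err deg 0.03 J6 0.29 grip 60.7 t 27.475
tau6 0.7
time_s: 27.9
position: [0.5643, 0.1605, 0.1603]
tcp_rot: [0.683, 0.665, 0.214, 0.212]
force: [-5.2, -1.4, 2.3]
grip_width: 0.0608
F tool [-1.5 -2.9 -4.8] T [ 0.78 -0.15 -0.05]
d,f,l mm 21.8 -0.8 2.2 theta -1.7 axis err deg 0.07 J6 0.47 grip 60.8 t 27.9
tau6 0.92
ang [-180, -172, -164, -156, -148, -140, -132, -124, -116, -108, -100, -92, -84, -76, -68, -59, -52, -44, -36, -28, -20, -12, -4, 4, 12, 20, 28, 36, 44, 52, 59, 68, 76, 84, 92, 100, 108, 116, 124, 132, 140, 148, 156, 164, 172]
v [8, 15, 12, -1, -11, -14, -14, -15, -15, -13, -6, 6, 13, 10, -9, -23, -23, -20, -14, -12, -10, -9, -4, -4, -6, -6, -6, -7, -7, -9, -12, -13, -12, -9, -7, -6, -7, -6, -8, -9, -7, -7, -7, -6, -3]
w [-6, -4, -8, -11, -13, -14, -15, -14, -12, -2, 9, 13, 8, -4, -17, -25, -23, -19, -13, -13, -9, -7, -7, -7, -6, -6, -6, -6, -6, -6, -7, -7, -8, -7, -7, -8, -8, -7, -7, -6, -6, -6, -6, -5, -7]
```

```bash

python3 -m crank '[55,0,0,0,0,0,0.08,55,0,0,0,0,0,0.08]' 80; python3 f.py; 
python3 -m crank '[55,0,0,0,0,0,0.08,55,0,0,0,0,0,0.08]' 80; python3 f.py; python3 snap.py x; python3 prof.py x
```

```text
time_s: 28.2
position: [0.5644, 0.1604, 0.1603]
tcp_rot: [0.709, 0.637, 0.222, 0.203]
force: [-5.9, -1.7, 2.2]
grip_width: 0.0607
F tool [-2.1 -3.4 -5.1] T [ 0.81 -0.25 -0.01]
d,f,l mm 21.7 -0.8 2.1 theta -6.2 axis err deg 0.06 J6 0.55 grip 60.7 t 28.2
tau6 0.69
time_s: 28.45
position: [0.5642, 0.1603, 0.1602]
tcp_rot: [0.734, 0.608, 0.23, 0.194]
force: [-6.2, -2.5, 3.4]
grip_width: 0.061
F tool [-3.  -2.7 -6.3] T [ 0.85 -0.37  0.04]
d,f,l mm 21.7 -1.0 2.0 theta -10.8 axis err deg 0.04 J6 0.63 grip 61.0 t 28.45
tau6 0.71
ang [-180, -172, -164, -156, -148, -140, -132, -124, -116, -108, -100, -92, -84, -76, -68, -59, -52, -44, -36, -28, -20, -12, -4, 4, 12, 20, 28, 36, 44, 52, 59, 68, 76, 84, 92, 100, 108, 116, 124, 132, 140, 148, 156, 164, 172]
x [-2, -5, -7, -10, -13, -13, -14, -11, 0, 12, 15, 6, -6, -13, -19, -25, -24, -20, -9, -7, -7, -8, -7, -7, -8, -8, -9, -9, -8, -8, -7, -7, -7, -7, -7, -7, -7, -7, -8, -8, -7, -6, -6, -5, -1]
```

```bash

python3 -m crank '[55,0,0,2,0,0,0,55,0,0,2,0,0,0.06,55,0,0,2,0,0,0.12,55,0,0,2,0,0,0.12]' 120; python3 f.py; python3 snap.py y; python3 prof.py y|tail -1
python3 -m crank '[55,0,0,0,0,0,-0.12,55,0,0,0,0,0,-0.2,55,0,0,0,0,0,-0.2]' 120; python3 f.py
```

```text
time_s: 29.0
position: [0.5648, 0.1603, 0.1599]
tcp_rot: [0.769, 0.563, 0.241, 0.18]
force: [-36.9, -6.1, 27.3]
grip_width: 0.0597
F tool [-10.4 -12.  -43.5] T [ 2.45 -1.76 -0.15]
d,f,l mm 21.1 -0.7 2.0 theta -17.7 axis err deg 0.03 J6 0.75 grip 59.7 t 29.0
tau6 0.67
y [-7, -7, -7, -6, -9, -12, -12, -4, 9, 15, 12, 0, -11, -15, -19, -21, -11, -7, -7, -7, -7, -8, -8, -8, -8, -8, -7, -7, -7, -8, -5, -4, -6, -6, -6, -7, -7, -7, -7, -8, -9, -8, -8, -7, -7]
time_s: 29.42
position: [0.565, 0.1606, 0.1601]
tcp_rot: [0.709, 0.638, 0.222, 0.203]
force: [-36.7, -3.8, 25.9]
grip_width: 0.0598
F tool [ -5.6 -14.7 -42.2] T [ 2.77 -1.04 -0.04]
d,f,l mm 21.2 -0.5 2.3 theta -6.1 axis err deg 0.02 J6 0.55 grip 59.8 t 29.425
tau6 -0.65
```

```bash

python3 -m crank '[55,0,0,-1,0,0,0,55,0,0,-1,0,0,0]' 20; python3 f.py; python3 -m crank '[70,0,0,0,0,0,0,80,0,0,0,0,0,0,85,0,0,0,0,0,0,85,0,0,-40,0,0,0,85,0,0,-100,0,0,0,85,0,0,-150,0,0,0,85,0,0,-150,0,0,0]' 20; python3 f.py; python3 spoke.py z3; python3 prof.py z3; python3 - <<'E'
from fit import *
S,f,l=stemframe();R=tool(68);seat=np.array([.5778,.1605,.143])
for tag in("l","s","z3"):
    c=seat+.013*S;out={}
    for n in("scene","top"):
        F=np.load(f"{n}_{tag}.npz");u,v=proj(n,c)[0];m=wheelmask(F["p"],u,v);ys,xs=np.nonzero(m)
        pts=np.vstack([np.c_[xs+dx,ys+dy] for dx in(-.5,.5) for dy in(-.5,.5)]).astype(np.float32)
        A=desc(cv2.convexHull(pts));B=desc(sil(n,c,R));out[n]=A[0]-B[0]+proj(n,c)[0]
        X=cloud(n,F["d"],m);X=X[np.linalg.norm(X-c,axis=1)<.04];h=(X-seat)@S;print(tag,n,A[0].round(2),"depth median d",(np.median(h)*1000).round(2),h.mean()*1e3)
    P,g=tri(out["scene"],out["top"]);D=P-seat;print("  d,f,l",(D@S*1e3).round(1),(D@f*1e3).round(1),(D@l*1e3).round(1))
for n,b in(("top","z3"),("scene","z3")):
    p=np.load(f"{n}_{b}.npz")["p"];u,v=proj(n,seat+.013*S)[0].astype(int);crop(n,p,u,v,20,20,20,f"z_{n}{b}.png")
cv2.imwrite("pics/z4.png",cv2.resize(np.hstack([cv2.imread(f"pics/z_{x}.png") for x in("topz3","scenez3")]),(800,400)))
E
```

```text
time_s: 29.68
position: [0.5647, 0.1605, 0.1603]
tcp_rot: [0.709, 0.638, 0.222, 0.203]
force: [-21.4, -3.0, 15.2]
grip_width: 0.0594
F tool [ -4.   -8.5 -24.7] T [ 1.81 -0.58 -0.07]
d,f,l mm 21.5 -0.6 2.2 theta -6.2 axis err deg 0.05 J6 0.55 grip 59.4 t 29.675
tau6 0.05
time_s: 30.55
position: [0.4797, 0.1621, 0.2884]
tcp_rot: [0.708, 0.636, 0.227, 0.205]
force: [0.8, -0.8, -0.6]
grip_width: 0.0846
F tool [-0.8  0.4  0.9] T [ 0.3  -0.03 -0.01]
d,f,l mm 175.2 3.3 3.0 theta -6.3 axis err deg 0.62 J6 0.54 grip 84.6 t 30.55
tau6 0.01
ang [-180, -172, -164, -156, -148, -140, -132, -124, -116, -108, -100, -92, -84, -76, -68, -59, -52, -44, -36, -28, -20, -12, -4, 4, 12, 20, 28, 36, 44, 52, 59, 68, 76, 84, 92, 100, 108, 116, 124, 132, 140, 148, 156, 164, 172]
z3 [13, 11, 0, -10, -13, -14, -14, -15, -12, -2, 10, 13, 8, -4, -18, -25, -24, -22, -17, -11, -6, 6, 15, 11, -2, -14, -18, -19, -19, -20, -20, -15, -3, 12, 15, 8, -6, -15, -17, -17, -16, -15, -12, -6, 8]
l scene [354.42 182.32] depth median d 15.81 15.505725411696153
l top [236.49 243.15] depth median d 17.15 16.94652527063951
  d,f,l 11.0 -2.4 0.5
s scene [354.37 181.99] depth median d 17.5 17.046633263860286
s top [236.59 243.02] depth median d 18.69 18.46143042895963
  d,f,l 12.6 -1.2 -0.1
z3 scene [354.16 182.51] depth median d 15.51 15.291141156333138
z3 top [236.77 243.26] depth median d 16.84 16.809752725242188
  d,f,l 10.8 -2.9 -0.1
```

View pics/z4.png

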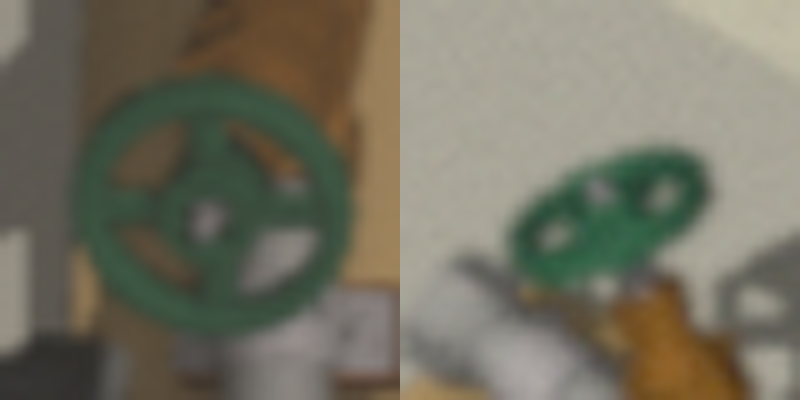

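```bash

python3 -m crank '[85,0,0,60,0,0,0,85,0,0,110,0,0,0,85,0,0,140,0,0,0,85,0,0,148,0,0,0,85,0,0,148,0,0,0,55,0,0,148,0,0,0,55,0,0,148,0,0,0,55,0,0,148,0,0,0]' 120; python3 f.py; python3 -m crank '[55,0,0,0,0,0,0.08,55,0,0,0,0,0,0.16,55,0,0,0,0,0,0.16]' 120; python3 f.py; python3 -m crank '[55,0,0,0,0,0,0.1,55,0,0,0,0,0,0.14,55,0,0,0,0,0,0.14]' 120; python3 f.py; python3 snap.py A; python3 prof.py A
```

```text
time_s: 31.65
position: [0.5632, 0.1608, 0.163]
tcp_rot: [0.71, 0.637, 0.223, 0.203]
force: [-25.1, -2.5, 18.4]
grip_width: 0.0589
F tool [ -3.7  -9.6 -29.5] T [ 2.23 -0.7   0.03]
d,f,l mm 24.6 -0.3 2.5 theta -6.3 axis err deg 0.08 J6 0.55 grip 58.9 t 31.65
tau6 -0.0
time_s: 32.02
position: [0.5631, 0.1609, 0.1629]
tcp_rot: [0.759, 0.578, 0.238, 0.184]
force: [-26.4, -1.5, 17.9]
grip_width: 0.0588
F tool [ -4.6 -10.5 -29.8] T [ 2.21 -1.01 -0.05]
d,f,l mm 24.6 -0.4 2.6 theta -15.5 axis err deg 0.08 J6 0.71 grip 58.8 t 32.025
tau6 0.74
time_s: 32.4
position: [0.5631, 0.161, 0.1629]
tcp_rot: [0.797, 0.524, 0.251, 0.167]
force: [-25.8, -0.7, 18.0]
grip_width: 0.0589
F tool [ -5.   -9.6 -29.6] T [ 2.05 -1.14 -0.18]
d,f,l mm 24.6 -0.4 2.7 theta -23.5 axis err deg 0.08 J6 0.85 grip 58.9 t 32.4
tau6 0.55
ang [-180, -172, -164, -156, -148, -140, -132, -124, -116, -108, -100, -92, -84, -76, -68, -59, -52, -44, -36, -28, -20, -12, -4, 4, 12, 20, 28, 36, 44, 52, 59, 68, 76, 84, 92, 100, 108, 116, 124, 132, 140, 148, 156, 164, 172]
A [-7, -7, -7, -6, -6, -8, -9, -4, 7, 14, 11, -1, -10, -12, -11, -9, -7, -7, -7, -7, -8, -8, -7, -7, -7, -9, -13, -16, -17, -13, -3, 1, 0, -5, -8, -7, -7, -7, -7, -6, -7, -8, -8, -8, -7]
```

```bash

python3 -m crank '[70,0,0,0,0,0,0,80,0,0,0,0,0,0,85,0,0,0,0,0,0,85,0,0,-40,0,0,0,85,0,0,-100,0,0,0,85,0,0,-150,0,0,0,85,0,0,-150,0,0,0]' 20; python3 f.py; python3 spoke.py B; python3 prof.py B; python3 - <<'E'
from fit import *
S,f,l=stemframe();R=tool(68);seat=np.array([.5778,.1605,.143])
for tag in("z3","B"):
    c=seat+.013*S;out={}
    for n in("scene","top"):
        F=np.load(f"{n}_{tag}.npz");u,v=proj(n,c)[0];m=wheelmask(F["p"],u,v)
        X=cloud(n,F["d"],m);X=X[np.linalg.norm(X-c,axis=1)<.04];h=(X-seat)@S;print(tag,n,"depth median d",(np.median(h)*1000).round(2),h.mean()*1e3)
E
```

```text
time_s: 33.33
position: [0.4786, 0.162, 0.2901]
tcp_rot: [0.796, 0.523, 0.255, 0.168]
force: [0.1, 0.4, 0.4]
grip_width: 0.0851
F tool [ 0.5  0.1 -0.2] T [ 0.19 -0.11 -0.05]
d,f,l mm 177.3 3.4 2.9 theta -23.6 axis err deg 0.63 J6 0.84 grip 85.1 t 33.325
tau6 0.01
ang [-180, -172, -164, -156, -148, -140, -132, -124, -116, -108, -100, -92, -84, -76, -68, -59, -52, -44, -36, -28, -20, -12, -4, 4, 12, 20, 28, 36, 44, 52, 59, 68, 76, 84, 92, 100, 108, 116, 124, 132, 140, 148, 156, 164, 172]
B [14, 11, -1, -9, -13, -14, -14, -15, -12, -2, 10, 14, 8, -5, -18, -26, -25, -20, -16, -12, -4, 8, 14, 10, -4, -16, -18, -19, -19, -20, -19, -15, -2, 13, 15, 8, -6, -15, -17, -16, -17, -15, -12, -8, 6]
z3 scene depth median d 15.51 15.291141156333138
z3 top depth median d 16.84 16.809752725242188
B scene depth median d 16.04 15.634063563951472
B top depth median d 17.35 17.079472443135824
```

View pics/B_r.png

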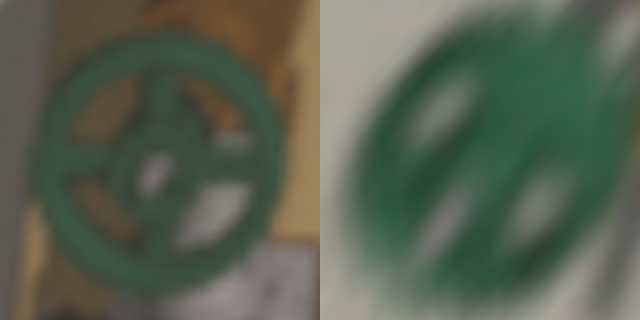

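```bash
python3 - <<'E'
from workcell import ticket, telemetry
print(ticket.job_done(), telemetry.read_state()["time_s"])
E
```

```text
the job is handed in; nothing more can be done
the job is handed in; nothing more can be done
```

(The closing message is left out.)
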